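# Hang the soil sample in the humidity cell and seat its lid on the locating pin

### The job

Hang the sample basket by its wire bail on the hook inside the open humidity cell and let go of it. Then lay the domed lid between the cell's side guides, one to two centimetres short of its place, slide it back until the hole under its raised boss drops over the locating pin, and press it fully down against the springy seal. Finish while still gripping the lid's handle and holding the lid pressed fully home, ready for the bolts to be tightened; keep the basket upright and leave the tin, the vial and the wash bottle where they stand.

Things in the scene. Friction and masses are not known exactly. Their poses are not given: they have to be found in the camera images.
- cell: Fixed clear trough, opening 135 x 92 mm (x, y) in a metal flange x -89..123, y +-78 mm, top z = 85. Origin on the bench under the opening's middle; x = lid's way home (roughly away from robot), y left. Two guides along x on the flange, x -83..119: inner faces at y = +-63.5, straight to 17 mm above it, flared outwards to 25. Trough floor at z = 10 mm.
- hook_seat (a point): Where the bail's bar lies: lowest top point of the hook, cell x 31, y 0 mm, 5.5 mm below the flange top. The hook is a 5 mm wire along cell x from the rear wall, rising behind the seat; its free end points to -x, ends 14 mm in front of the seat, turned up to 11 mm above it: lower the basket in front of the hook, then move it back with the bail above and the disc below the wire.
- pin_top (a point): Top of the locating pin on the rear flange at cell x 95, y 0 mm: 10 mm thick, 12 mm tall above the flange, the last 4 mm tapering to 6 mm. Hidden once the lid lies over it.
- seal (a joint): Travel (m) of the springy black rubber seal round the opening: 0 = free, 4 mm above the flange; 0.004 = fully down, lid on the metal. Yields from 4 N, fully down at 12 N in all; the lid's weight (3 N) alone does not press it.
- basket: Sample basket, 0.16 kg: steel tray 60 mm across, soil disc fast in it (top at 26 mm), rigid upright wire bail; its level top bar runs along basket y, 40 mm long, 5 mm thick, axis 62 mm above the underside; legs 62 mm apart. On the bar's middle a black thumb tab, 20 (x) x 8 (y) x 28 mm, top at 90 mm. Origin: centre of the underside; z up.
- bail (a point): Middle of the bail's top bar, on its axis, just below the thumb tab; below it the bail is open for 33 mm down to the soil disc.
- tab (a point): Point to grip on the basket's thumb tab, 80 mm above the basket's underside, 10 mm below the tab's top; the tab is 8 mm thick along the basket's y. Axes as the basket's.
- lid: Lid, 0.32 kg: flat metal frame x -86..121, y +-62 mm, 8 mm thick, clear hollow dome 143 x 100 mm to 44 mm above the underside (40 inside), black bar handle on top. Origin on the underside below the handle; x towards the broad end with the raised boss; z up. Seated, origin and axes match the middle of the cell's opening at flange height. Starts lying on the bench.
- lid_hole (a point): Mouth of the blind hole in the lid's underside, below the square boss (30 x 36 mm, top at 17 mm) at the broad end: 95 mm from the handle along lid x, 26 mm from that end's edge. Hole 13 (x) x 16 (y) mm, 14 mm deep; it drops right over the pin. Axes as the lid's.
- lid_grip (a point): Middle of the lid's bar handle, 76 mm above the lid's underside: bar 100 mm long along lid y, 12 mm wide (x), 12 mm tall, with 26 mm of room below it. Axes as the lid's.
- tin: Bystander: aluminium moisture tin, 63 mm across, 36 mm tall, standing in front of the notebook. Origin: centre of the underside.
- blue_vial: Bystander: small white vial with a blue cap, 18 mm across, 40 mm tall, standing behind the notebook. Origin: centre of the underside.
- wash_bottle: Bystander: white wash bottle with a bent spout, 65 mm across, 202 mm tall, standing beside the laptop. Origin: centre of the underside.
There are look-alikes about, which are no part of the job. Leave any yellow look-alike of the basket alone.

How it is judged:
By the outcome, as a careful person would: the job done as asked, in the order asked, and still so for the second after the job is handed in, while the arm keeps its last pose, push and grip.
It also fails if it takes over 59 s, if anything falls off the work surface, if the arm or the gripper's body presses on something with over 40 N, if the wrist force passes 120 N, or if a joint passes its speed limit or range.

### The arm

A 6-joint arm with a two-finger parallel gripper is mounted at the origin on a cart in front of the work surface, level with it; the furniture and walls round the work are solid. World frame = base frame: x ahead of the robot, y to its left, z up, the work surface at z = 0. Lengths are in mm, angles in rad, forces in N, time in s.
With the tool pointing down it reaches from about 275 to 1000 mm from the base axis. Payload 8.4 kg.
Tool frame: the origin (TCP) lies midway between the tips of the shut fingers; the grasp point (between the pads) lies 19 mm behind it; z points along the fingers, y is the line along which they close (so a half turn about z gives the same grasp; the last joint's range is limited). The gripper opens to 85 mm and grips with 20 to 120 N. Pads are 22 mm wide; open, the fingers measure 114 mm over their backs; the gripper's body (76 mm by 85 mm) begins 54 mm behind the grasp point. The pads swing forward as they close: fully open they stand 13 mm farther back than shut.
Start: joints at [1.189, 0.353, 1.633, -0, 1.155, -0.002], TCP at [231.708, 580.465, 209.981] pointing down, gripper open.
Joint ranges: [-2.63, 2.63], [-0.92, 2.1], [0.06, 2.66], [-1.3, 4.44], [0, 2.69], [-3.02, 3.02]. Speed limits (rad/s): [2.22, 2.22, 2.79, 3.14, 3.14, 3.14].

### API

Orientations are given as [roll, pitch, yaw] about the fixed x, y, z axes, in that order (R = Rz(yaw) Ry(pitch) Rx(roll)).
In Python, from rig import monitor, imaging, r gives the robot as it stands.
- The arm moves only by the tool drive_tool, never from a script. Its argument "plan" is a list of rows, each an object of numbers: "x", "y", "z": the shift along the tool's x, y, z in units of 50 mm (1.0 is 50 mm); "ax", "ay", "az": the turn, a rotation vector about the tool's x, y, z in units of 6 degrees (1.0 is 6 degrees); "hand": the finger opening in mm, from 0 to 85.4. In form: [{"x": .., "y": .., "z": .., "ax": .., "ay": .., "az": .., "hand": ..}, ...]. A call has 1 to 8 rows; each row is the pose to reach, as a shift and turn from the pose commanded when the call began, along the tool's axes at that moment; what a row does not reach only later rows make up. A row lasts 1/10 s, in which the tool goes at most 50 mm and 8.59 degrees, less where a joint would pass 70% of its speed; a pose out of reach is approached as far as the arm can. A call with a gripper value outside its range is refused whole. The fingers move at their own pace and stop on an object; "grip_force" is the grip in N (left out, the last holds). Time passes only in rows, so rows that repeat a pose let the fingers close. It gives the time, the measured TCP pose, the force, the opening and the grip force at its end, in the units of the state.
- monitor.sense(): the state, without advancing time (a new reading comes with each control period).
- imaging.grab_frame(name): name is "side" or "top"; returns the picture (480x640x3 uint8, red, green, blue); there is no depth.
- imaging.camera_info(name): a dict with "mtx" (3x3 intrinsics, pixels), "dist" ([k1, k2, p1, p2, k3] as OpenCV has them; the pictures are not rectified), "R" (3x3) and "t" (3): a world point X has camera coordinates R X + t. Camera axes: x right, y down, z forward; pixel columns grow to the right and rows downward; lengths in mm; the calibration is good to about 2 mm. A picture is of the moment at which its call begins. camera_info takes no time and is no camera call.
- r.sign_off(): hands the job in; it is judged then, once.
The state is a dict: "clock": time; "qpos": joint angles; "qvel": joint speeds; "joint_efforts": joint torques, N m; "eef_pos": TCP position; "tcp_rot": TCP orientation; "contact_force": force on the tool from outside, world axes, zero at the start; "wrist_torque": the same for the moment, N m; "opening": opening from 0.0 (shut) to 1.0 (fully open); "grasp_force": force on a finger pad.
Only numpy, scipy, OpenCV 4.12 (cv2) and the standard library are available. Lean on these libraries where they do the work, as an engineer would, in place of code of your own. Each camera call takes 0.05 s, during which the arm holds its last target. There are 200 camera calls.

## Working session

There is one attempt and no reset: what is moved stays moved. The work goes in short steps, Python scripts to look and compute and a tool call to move; the robot and the scene stay as the last step left them, time stands still between calls to the robot, and variables do not carry over. Pictures are saved under pics/ and viewed, at most 10 in all, crops included, and the job is handed in when it is done.

Besides the shell and the picture viewer there is one more tool, called after "Call:" as name([rows], argument=value, ...), one row to a line, values as JSON. drive_tool: Moves the arm, as the interface text tells. Its arguments: {"type":"object","properties":{"plan":{"type":"array","items":{"type":"object","properties":{"x":{"type":"number"},"y":{"type":"number"},"z":{"type":"number"},"ax":{"type":"number"},"ay":{"type":"number"},"az":{"type":"number"},"hand":{"type":"number"}}}},"grip_force":{"type":"number"}},"required":["plan"]}

```bash
mkdir -p pics && ls && python3 - <<'E'
from rig import monitor, imaging, r
import cv2
print(monitor.sense())
for n in("side","top"):
    cv2.imwrite(f"pics/{n}0.png",imaging.grab_frame(n)[:,:,::-1]); print(n,imaging.camera_info(n))
E
```

```text
pics
{'clock': 0.0, 'qpos': array([ 1.18857813e+00,  3.53661464e-01,  1.63418764e+00, -2.34911727e-06,
        1.15519814e+00, -2.42169476e-03]), 'qvel': array([-0.00074615, -0.00055671,  0.00093275,  0.00099301,  0.00111439,
        0.0002252 ]), 'joint_efforts': array([-1.50910819e-03, -6.05270934e+01, -3.42054105e+01, -4.23088807e-05,
        9.66740423e-03, -3.23640575e-05]), 'eef_pos': array([231.51934837, 579.95686919, 209.23050174]), 'tcp_rot': array([-3.14013806e+00, -1.37480377e-06,  2.76179710e+00]), 'contact_force': array([-0.11838389,  0.32398103, -0.264313  ]), 'wrist_torque': array([ 0.01196549,  0.0183295 , -0.03058811]), 'grasp_force': 0.0, 'opening': 0.9998734103155972}
side {'mtx': array([[488.49391982,   0.        , 317.81506237],
       [  0.        , 488.49391982, 240.39152798],
       [  0.        ,   0.        ,   1.        ]]), 'dist': array([0.01582234, 0.        , 0.        , 0.        , 0.        ]), 'R': array([[ 0.88865786, -0.45833581, -0.01467993],
       [-0.26716526, -0.49145214, -0.82891345],
       [ 0.37270624,  0.74054242, -0.55918421]]), 't': array([-489.38979744,  191.58410983, 1027.15778393])}
top {'mtx': array([[580.82977928,   0.        , 323.19344466],
       [  0.        , 580.82977928, 235.59460157],
       [  0.        ,   0.        ,   1.        ]]), 'dist': array([0.02954821, 0.        , 0.        , 0.        , 0.        ]), 'R': array([[ 0.01222708, -0.99989478, -0.00780594],
       [-0.99412955, -0.01131655, -0.10760283],
       [ 0.10750317,  0.00907579, -0.99416332]]), 't': array([ -31.0292386 ,  507.42978646, 1282.97179013])}
```

View pics/side0.png

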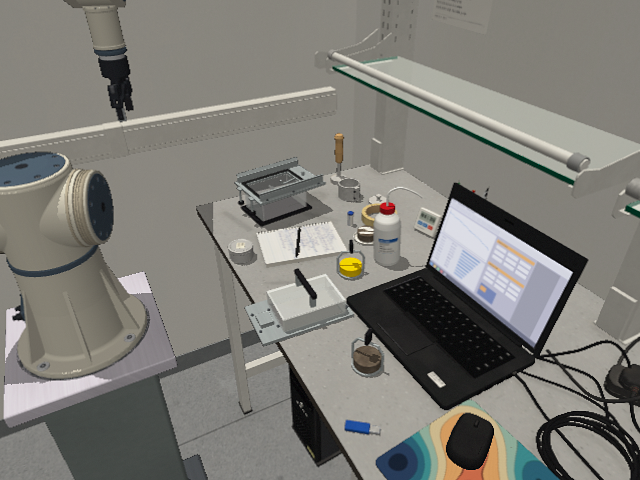

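View pics/top0.png

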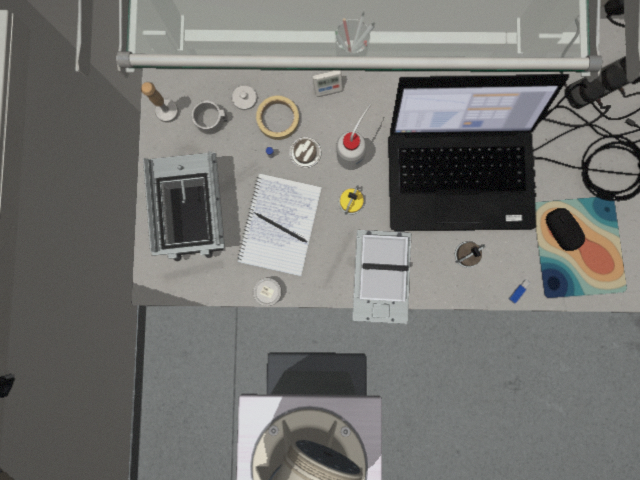

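Side view: the soil basket is at about (367,358), the yellow look-alike at (350,263), the lid with its white dome at (305,300), and the cell at (275,190). Top view: basket (469,253), lid handle (385,267) with the boss towards the robot (380,312), cell (186,205), hook at (183,187). I'll zoom in for measuring.

```bash
cat > h.py <<'E'
import numpy as np, cv2
from rig import monitor, imaging, r
def ray(n,px):
    c=imaging.camera_info(n); p=cv2.undistortPoints(np.array([[px]],float),c["mtx"],c["dist"])[0,0]
    R,t=np.array(c["R"]),np.array(c["t"]); d=R.T@np.array([p[0],p[1],1]); return -R.T@t,d/np.linalg.norm(d)
def plane(n,px,z):
    o,d=ray(n,px); return o+d*(z-o[2])/d[2]
def tri(a,b):
    (o1,d1),(o2,d2)=ray("side",a),ray("top",b)
    s=np.linalg.lstsq(np.c_[d1,-d2],o2-o1,rcond=None)[0]; p,q=o1+s[0]*d1,o2+s[1]*d2
    return (p+q)/2,np.linalg.norm(p-q)
def proj(n,X):
    c=imaging.camera_info(n); return cv2.projectPoints(np.array([X],float),cv2.Rodrigues(np.array(c["R"]))[0],np.array(c["t"]),c["mtx"],c["dist"])[0].reshape(-1,2)
def shot(n): return imaging.grab_frame(n)[:,:,::-1].copy()
def crop(im,x,y,w,h,k): return cv2.resize(im[y:y+h,x:x+w],None,fx=k,fy=k,interpolation=cv2.INTER_CUBIC)
E
python3 - <<'E'
from h import *
t=cv2.imread("pics/top0.png"); s=cv2.imread("pics/side0.png")
a=np.hstack([crop(t,140,145,90,120,4),crop(t,350,225,70,105,4)[:400].copy() if 0 else cv2.copyMakeBorder(crop(t,345,225,75,105,4),0,60,0,0,0)])
cv2.imwrite("pics/a.png",a)
b=np.hstack([crop(s,230,150,100,80,4),crop(s,240,265,115,80,3.99999)[:320]]) if 0 else None
m=np.zeros((600,800,3),np.uint8)
def put(im,x,y): h,w=im.shape[:2]; m[y:y+h,x:x+w]=im[:600-y,:800-x]
put(crop(s,230,150,100,75,4),0,0); put(crop(s,244,264,100,75,4),400,0)
put(crop(s,330,315,80,70,4),0,300); put(crop(t,440,230,60,50,6),330,300)
cv2.imwrite("pics/b.png",m)
E
```

```text
(no output)
```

View pics/a.png

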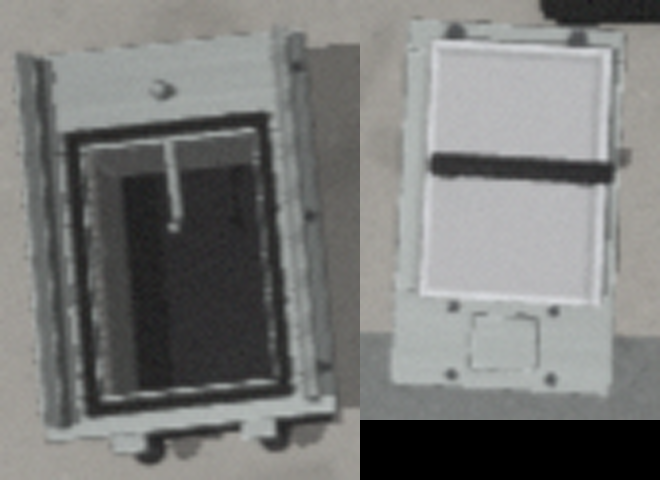

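View pics/b.png

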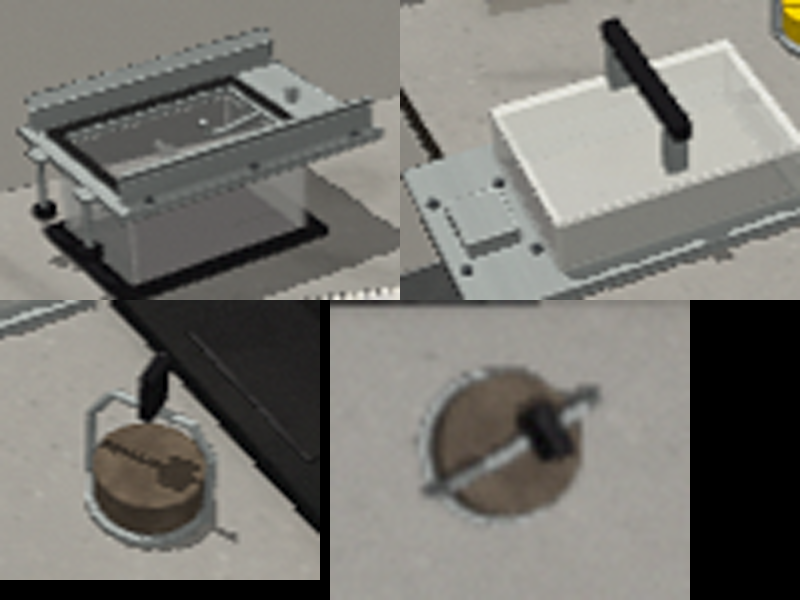

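The crops show the cell (pin at crop (162,89), black seal corners, hook pointing in −x), the lid (handle ends, boss at (505,342)), and the basket (bar ends (432,490) and (596,396), black tab in between). Next I turn these into positions.

```bash
python3 - <<'E'
from h import *
np.set_printoptions(precision=1,suppress=True)
t=cv2.imread("pics/top0.png"); s=cv2.imread("pics/side0.png")
def u(c,x0,y0,k): return [(c[0]+.5)/k-.5+x0,(c[1]+.5)/k-.5+y0]
ang=lambda v: np.degrees(np.arctan2(v[1],v[0]))
# cell
cor=[u(c,140,145,4) for c in [(66,132),(268,114),(292,392),(88,416)]]
P=np.array([plane("top",c,89) for c in cor]); ctr=P.mean(0)
print("seal corners",P[:,:2].tolist(),"ctr",ctr, "sides",[np.linalg.norm(P[i]-P[i-1]) for i in range(4)])
print("cell yaw l,r",ang(P[0]-P[3]),ang(P[1]-P[2]),"rear/front",ang(P[0]-P[1])-90,ang(P[3]-P[2])-90)
pt=u((162,89),140,145,4); print("pin tri",tri(u((292,86),230,150,4),pt),plane("top",pt,97),"pin yaw",ang(plane("top",pt,97)-ctr),np.linalg.norm(plane("top",pt,97)[:2]-ctr[:2]))
# cell corners flange front/rear check by side view seal corners
# lid
def dark(im,x,y,w,h,th):
    g=cv2.cvtColor(im,cv2.COLOR_BGR2GRAY)[y:y+h,x:x+w]; m=(g<th).astype(np.uint8)
    n,l,st,ce=cv2.connectedComponentsWithStats(m); i=1+np.argmax(st[1:,4]); return (l==i).astype(np.uint8),(x,y),st[i]
m,o,st=dark(t,350,250,65,30,90); ys,xs=np.nonzero(m); pts=np.c_[xs+o[0],ys+o[1]].astype(np.float32)
rt=cv2.minAreaRect(pts); print("handle top rect",rt,st)
L,Rr=u((72,164),345,225,4),u((253,173),345,225,4)
pl,pr=plane("top",L,82),plane("top",Rr,82); print("handle",pl,pr,(pl+pr)/2,np.linalg.norm(pl-pr),"ydir",ang(pr-pl)) 
print("rect ctr",plane("top",rt[0],80))
a,b=u((612-400,28),244,264,4),u((682-400,130),244,264,4); print("handle tri",tri(a,L),tri(b,Rr))
bo=plane("top",u((145,342),345,225,4),17); print("boss",bo,"xdir",ang(bo-(pl+pr)/2),np.linalg.norm((bo-(pl+pr)/2)[:2]))
F=np.array([plane("top",u(c,345,225,4),8) for c in [(50,20),(268,32),(250,396),(32,382)]]);print("frame",F[:,:2].tolist(),[ang(F[3]-F[0]),ang(F[2]-F[1])],[np.linalg.norm(F[i]-F[i-1]) for i in range(4)])
# basket
e1,e2=[plane("top",u(c,440,230,6),60) for c in [(102,190),(266,96)]]; print("bar",e1,e2,(e1+e2)/2,np.linalg.norm(e1-e2),ang(e2-e1))
m,o,st=dark(t,455,238,30,25,45); M=cv2.moments(m,True); tc=(M['m10']/M['m00']+o[0],M['m01']/M['m00']+o[1]);print("tab top",tc,st,plane("top",tc,80))
m,o,st=dark(s,362,326,14,20,60); M=cv2.moments(m,True); sc=(M['m10']/M['m00']+o[0],M['m01']/M['m00']+o[1]);print("tab side",sc,st,tri(sc,tc))
# tray
g=cv2.cvtColor(t,cv2.COLOR_BGR2HSV)
x,y,w,h=450,235,40,40; m=((g[y:y+h,x:x+w,1]>60)&(g[y:y+h,x:x+w,0]<25)).astype(np.uint8); ys,xs=np.nonzero(m); 
c,rad=cv2.minEnclosingCircle(np.c_[xs+x,ys+y].astype(np.float32)); print("soil",c,rad,plane("top",c,26),m.sum())
E
```

```text
seal corners [[623.5509643969381, 338.6937723185266], [634.8091512768652, 229.51507448446247], [483.20124392856025, 211.59269250198068], [469.05152336981064, 320.35646818985]] ctr [552.7 275.   89. ] sides [np.float64(155.5838487774435), np.float64(109.757618562746), np.float64(152.66358225345763), np.float64(109.68032409585527)]
cell yaw l,r 6.768684233454599 6.741950914944871 rear/front 5.887364425511578 7.41231503441918
pin tri (array([647.7, 285. ,  96.9]), np.float64(3.1657870677968276)) [646.1 285.5  97. ] pin yaw 6.370870966311397 94.06346219602679
handle top rect ((385.4189758300781, 266.87762451171875), (45.098514556884766, 4.991372108459473), 3.3664608001708984) [ 13  14  46   7 227]
handle [ 437.9 -111.    82. ] [ 434.3 -207.9   82. ] [ 436.1 -159.5   82. ] 97.01514630042882 ydir -92.15637910308466
rect ctr [ 436.  -160.1   80. ]
handle tri (array([ 440.1, -112. ,   75.8]), np.float64(3.7566852950033476)) (array([ 435.2, -208.7,   78.1]), np.float64(1.3785920869302513))
boss [ 342.5 -156.1   17. ] xdir 177.9595463555534 93.6749927376094
frame [[524.4795731808315, -102.40652800043515], [518.9725148705833, -226.93431461598786], [313.0600074641478, -215.8667997774903], [319.20478252086644, -93.45517766489395]] [np.float64(177.50310362145706), np.float64(176.92339084801156)] [np.float64(205.46986726360163), np.float64(124.64949791555962), np.float64(206.20972477336198), np.float64(122.56575169571128)]
bar [ 451.2 -317.    60. ] [ 486.3 -376.8   60. ] [ 468.8 -346.9   60. ] 69.34842537953324 -59.67510419981274
tab top (475.23636363636365, 251.4181818181818) [16  9  9 10 55] [ 471.6 -352.7   80. ]
tab side (369.4179104477612, 334.15671641791045) [  3   0  11  20 134] (array([ 473.6, -353.7,   80.2]), np.float64(4.53830056736885))
soil (468.7735900878906, 254.16981506347656) 11.434284210205078 [ 469.7 -351.9   26. ] 127
```

Checks hold: pin-to-middle is 94 mm (should be 95), boss-to-handle 93.7, tab height 80.2, and the cell yaw is about 6.6°. Now a helper that works out moves, then I set off.

```bash
cat >> h.py <<'E'
from scipy.spatial.transform import Rotation as Ro
def go(x,y,z,psi,s=None,turn=None):
    """units to reach world TCP x,y,z, tool-y (closing) at psi deg, tool pointing down"""
    s=s or monitor.sense(); R=Ro.from_euler("xyz",s["tcp_rot"]); d=R.inv().apply(np.array([x,y,z])-s["eef_pos"])/50
    c,sn=np.cos(np.radians(psi)),np.sin(np.radians(psi)); T=Ro.from_matrix(np.array([[-sn,c,0],[c,sn,0],[0,0,-1.]]))
    v=np.degrees((R.inv()*T).as_rotvec())/6
    yv=R.as_matrix()[:,1]; print("psi now %.2f"%np.degrees(np.arctan2(yv[1],yv[0])),"shift",d.round(3),"turn",v.round(3),"mm %.0f deg %.0f"%(np.linalg.norm(d)*50,np.linalg.norm(v)*6),"j6 %.2f"%s["qpos"][5],"t %.2f"%s["clock"])
CELL=np.array([552.7,275.]); YAW=6.6
def cell(x,y=0): c,s=np.cos(np.radians(YAW)),np.sin(np.radians(YAW)); return CELL+[c*x-s*y,s*x+c*y]
E
python3 - <<'E'
from h import *
go(471,-353,210,-59.7); go(380,150,210,28); print(cell(31))
E
```

```text
psi now 68.24 shift [-1.1366e+01 -1.5555e+01  6.0000e-03] turn [-7.0000e-03  1.4000e-02  2.1323e+01] mm 963 deg 128 j6 -0.00 t 0.10
psi now 68.24 shift [-5.946e+00 -6.887e+00 -5.000e-03] turn [-1.200e-02  4.000e-03  6.707e+00] mm 455 deg 40 j6 -0.00 t 0.10
[583.49455573 278.56305167]
```

Call:
drive_tool([
  {"x": -5.9,"y": -6.9,"z": 0,"az": 8,"hand": 85},
  {"x": -5.9,"y": -6.9,"z": 0,"az": 8,"hand": 85},
  {"x": -5.9,"y": -6.9,"z": 0,"az": 8,"hand": 85},
  {"x": -5.9,"y": -6.9,"z": 0,"az": 8,"hand": 85},
  {"x": -5.9,"y": -6.9,"z": 0,"az": 8,"hand": 85},
  {"x": -5.9,"y": -6.9,"z": 0,"az": 8,"hand": 85},
  {"x": -5.9,"y": -6.9,"z": 0,"az": 8,"hand": 85},
  {"x": -5.9,"y": -6.9,"z": 0,"az": 8,"hand": 85},
])

```text
invalid input
```

```bash
python3 - <<'E'
from h import *
go(471,-353,180,-59.7)
E
```

```text
psi now 68.24 shift [-11.366 -15.555   0.606] turn [-7.0000e-03  1.4000e-02  2.1323e+01] mm 964 deg 128 j6 -0.00 t 0.10
```

Call:
drive_tool([
  {"x": -0.6,"y": -0.7,"z": 0,"ax": 0,"ay": 0,"az": 0.8,"hand": 85},
])

```text
clock: 0.2
eef_pos: [245.9, 539.8, 209.5]
tcp_rot: [3.14, -0.001, 2.68]
contact_force: [1.1, 0.8, 0.6]
opening: 0.997
grasp_force: 0.0
```

Call:
drive_tool([
  {"x": -5.3,"y": -6.2,"z": 0,"ax": 0,"ay": 0,"az": 8,"hand": 85},
  {"x": -5.3,"y": -6.2,"z": 0,"ax": 0,"ay": 0,"az": 8,"hand": 85},
  {"x": -5.3,"y": -6.2,"z": 0,"ax": 0,"ay": 0,"az": 8,"hand": 85},
  {"x": -5.3,"y": -6.2,"z": 0,"ax": 0,"ay": 0,"az": 8,"hand": 85},
  {"x": -5.3,"y": -6.2,"z": 0,"ax": 0,"ay": 0,"az": 8,"hand": 85},
  {"x": -5.3,"y": -6.2,"z": 0,"ax": 0,"ay": 0,"az": 8,"hand": 85},
  {"x": -5.3,"y": -6.2,"z": 0,"ax": 0,"ay": 0,"az": 8,"hand": 85},
  {"x": -5.3,"y": -6.2,"z": 0,"ax": 0,"ay": 0,"az": 8,"hand": 85},
])

```text
clock: 1.0
eef_pos: [343.0, 146.8, 210.0]
tcp_rot: [3.141, 0.0, 1.841]
contact_force: [1.1, -0.4, -0.2]
opening: 0.996
grasp_force: 0.0
```

```bash
python3 - <<'E'
from h import *
go(471,-353,180,-59.7)
E
```

```text
psi now 15.47 shift [-10.317  -0.199   0.6  ] turn [ 4.0000e-03 -2.0000e-03  1.2528e+01] mm 517 deg 75 j6 0.13 t 1.00
```

Call:
drive_tool([
  {"x": -8.0,"y": -0.2,"z": 0.6,"ax": 0,"ay": 0,"az": 11,"hand": 85},
  {"x": -8.0,"y": -0.2,"z": 0.6,"ax": 0,"ay": 0,"az": 11,"hand": 85},
  {"x": -8.0,"y": -0.2,"z": 0.6,"ax": 0,"ay": 0,"az": 11,"hand": 85},
  {"x": -8.0,"y": -0.2,"z": 0.6,"ax": 0,"ay": 0,"az": 11,"hand": 85},
  {"x": -8.0,"y": -0.2,"z": 0.6,"ax": 0,"ay": 0,"az": 11,"hand": 85},
  {"x": -8.0,"y": -0.2,"z": 0.6,"ax": 0,"ay": 0,"az": 11,"hand": 85},
  {"x": -8.0,"y": -0.2,"z": 0.6,"ax": 0,"ay": 0,"az": 11,"hand": 85},
  {"x": -8.0,"y": -0.2,"z": 0.6,"ax": 0,"ay": 0,"az": 11,"hand": 85},
])

```text
clock: 1.8
eef_pos: [439.5, -240.6, 179.7]
tcp_rot: [-3.141, -0.0, 0.682]
contact_force: [1.2, 0.1, 0.5]
opening: 0.997
grasp_force: 0.0
```

```bash
python3 - <<'E'
from h import *
go(471,-353,130,-59.7)
E
```

```text
psi now -50.93 shift [-0.928  2.143  0.994] turn [-2.000e-03 -1.000e-03  1.461e+00] mm 127 deg 9 j6 0.38 t 1.80
```

Call:
drive_tool([
  {"x": -0.93,"y": 2.14,"z": 1.0,"ax": 0,"ay": 0,"az": 1.46,"hand": 60},
  {"x": -0.93,"y": 2.14,"z": 1.0,"ax": 0,"ay": 0,"az": 1.46,"hand": 60},
  {"x": -0.93,"y": 2.14,"z": 1.0,"ax": 0,"ay": 0,"az": 1.46,"hand": 60},
  {"x": -0.93,"y": 2.14,"z": 1.0,"ax": 0,"ay": 0,"az": 1.46,"hand": 60},
  {"x": -0.93,"y": 2.14,"z": 1.0,"ax": 0,"ay": 0,"az": 1.46,"hand": 60},
])

```text
clock: 2.3
eef_pos: [471.0, -350.3, 129.3]
tcp_rot: [-3.14, 0.001, 0.534]
contact_force: [-0.6, -0.1, -0.0]
opening: 0.705
grasp_force: 0.0
```

```bash
python3 - <<'E'
from h import *
go(471,-353,68,-59.7); s=shot("side"); t=shot("top")
cv2.imwrite("pics/s1.png",s)
m=np.hstack([crop(s,320,270,100,115,4),crop(t,430,210,80,92,5)]); cv2.imwrite("pics/c.png",m)
E
```

```text
psi now -59.38 shift [-0.027  0.048  1.225] turn [-0.018  0.006  0.054] mm 61 deg 0 j6 0.39 t 2.30
```

View pics/c.png

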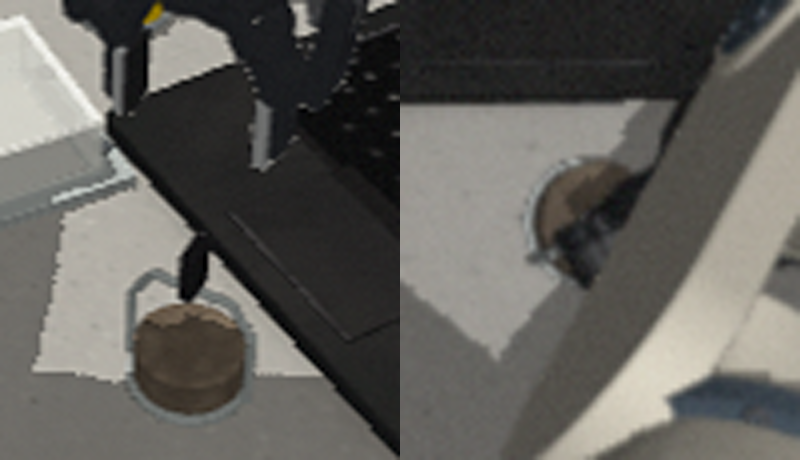

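The gripper is centred over the brown basket's tab: tips at crop (122,112) and (262,165), tab at (195,270). I'll descend and grip.

Call:
drive_tool([
  {"x": -0.03,"y": 0.05,"z": 0.6,"ax": 0,"ay": 0,"az": 0.05,"hand": 40},
  {"x": -0.03,"y": 0.05,"z": 1.22,"ax": 0,"ay": 0,"az": 0.05,"hand": 40},
  {"x": -0.03,"y": 0.05,"z": 1.22,"ax": 0,"ay": 0,"az": 0.05,"hand": 40},
  {"x": -0.03,"y": 0.05,"z": 1.22,"ax": 0,"ay": 0,"az": 0.05,"hand": 4},
  {"x": -0.03,"y": 0.05,"z": 1.22,"ax": 0,"ay": 0,"az": 0.05,"hand": 4},
  {"x": -0.03,"y": 0.05,"z": 1.22,"ax": 0,"ay": 0,"az": 0.05,"hand": 4},
  {"x": -0.03,"y": 0.05,"z": 1.22,"ax": 0,"ay": 0,"az": 0.05,"hand": 4},
  {"x": -0.03,"y": 0.05,"z": 1.22,"ax": 0,"ay": 0,"az": 0.05,"hand": 4},
], grip_force=50)

```text
clock: 3.2
eef_pos: [472.0, -353.7, 69.8]
tcp_rot: [3.141, -0.0, 0.53]
contact_force: [0.1, -0.2, 0.1]
opening: 0.05
grasp_force: 0.0
```

```bash
python3 - <<'E'
from h import *
s=shot("side"); t=shot("top"); print(monitor.sense()["opening"],monitor.sense()["grasp_force"],proj("side",[[472,-353.7,69.8],[472,-353.7,89]]),proj("top",[[472,-353.7,69.8]]))
m=np.hstack([crop(s,320,270,100,115,4),crop(t,430,210,80,92,5)]); cv2.imwrite("pics/d.png",m)
E
```

```text
0.04475499236121256 0.0 [[367.20978284 338.72559117]
 [367.64557959 331.17286049]] [[474.5008309  251.60525374]]
```

View pics/d.png

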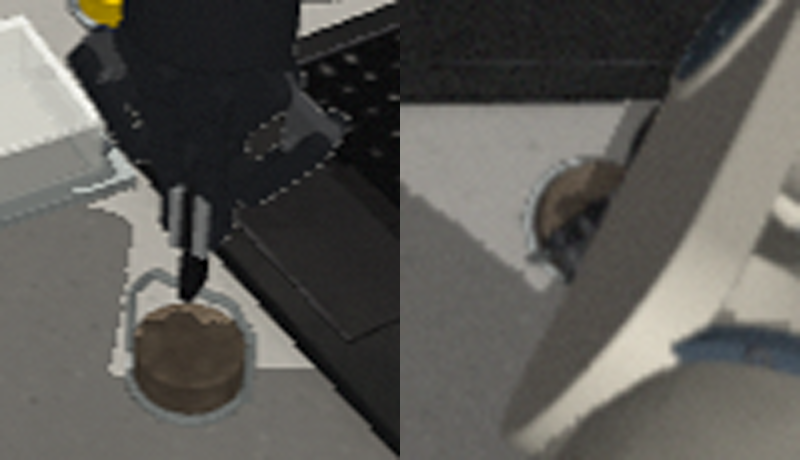

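```bash
python3 - <<'E'
from h import *
u=np.array([np.cos(np.radians(-59.5)),np.sin(np.radians(-59.5)),0])
c=np.array([471,-350.3,129.3])
for dz in (0,9,19,28): print(dz,((proj("side",[c-30*u+[0,0,dz],c+30*u+[0,0,dz]])-[320,270])*4+2).round(0).tolist())
c=np.array([472,-353.7,69.8])
for dz in (0,9,19): print(dz,((proj("side",[c-2*u+[0,0,dz],c+2*u+[0,0,dz]])-[320,270])*4+2).round(0).tolist())
a=cv2.imread("pics/side0.png"); b=cv2.imread("pics/s1.png"); s=shot("side"); 
m=np.hstack([crop(i,350,318,36,40,7) for i in (a,b,s)]); cv2.imwrite("pics/e.png",m)
E
```

```text
0 [[131.0, 153.0], [251.0, 201.0]]
9 [[132.0, 138.0], [253.0, 186.0]]
19 [[132.0, 121.0], [254.0, 169.0]]
28 [[133.0, 106.0], [255.0, 153.0]]
0 [[187.0, 275.0], [195.0, 279.0]]
9 [[188.0, 261.0], [196.0, 264.0]]
19 [[189.0, 245.0], [196.0, 249.0]]
```

View pics/e.png

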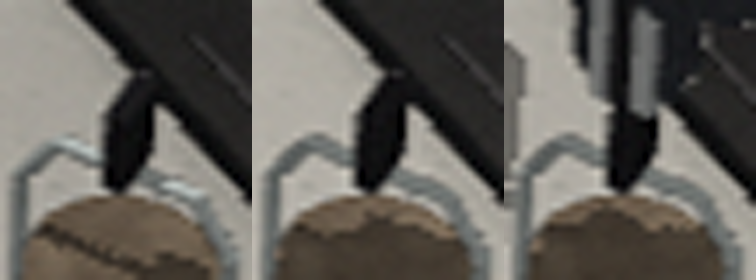

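Call:
drive_tool([
  {"x": 0,"y": 0,"z": 0,"ax": 0,"ay": 0,"az": 0,"hand": 0},
  {"x": 0,"y": 0,"z": 0,"ax": 0,"ay": 0,"az": 0,"hand": 0},
  {"x": 0,"y": 0,"z": 0,"ax": 0,"ay": 0,"az": 0,"hand": 0},
], grip_force=50)

```text
clock: 3.65
eef_pos: [471.7, -353.4, 69.0]
tcp_rot: [-3.141, 0.0, 0.53]
contact_force: [-0.3, 1.0, -0.2]
opening: 0.003
grasp_force: 0.0
```

```bash
python3 - <<'E'
from h import *
u=np.array([np.cos(np.radians(68.2)),np.sin(np.radians(68.2)),0]); c=np.array([231.5,580,209.2])
for dz in (0,13,30): print(dz,proj("side",[c-42*u+[0,0,dz],c+42*u+[0,0,dz]]).round(1).tolist())
c=np.array([471.7,-353.4,69]); print([(z,proj("side",[[471.7,-353.4,z]]).round(1).tolist()) for z in (69,80,90)])
s=shot("side"); a=cv2.imread("pics/side0.png")
m=np.hstack([crop(a,85,60,60,70,7)[:490],crop(s,346,300,52,70,7)]); cv2.imwrite("pics/f.png",m)
E
```

```text
0 [[124.6, 132.8], [131.1, 122.3]]
13 [[123.5, 128.4], [130.1, 118.0]]
30 [[122.0, 122.6], [128.7, 112.4]]
[(69, [[367.0, 339.0]]), (80, [[367.2, 334.7]]), (90, [[367.4, 330.7]])]
```

View pics/f.png

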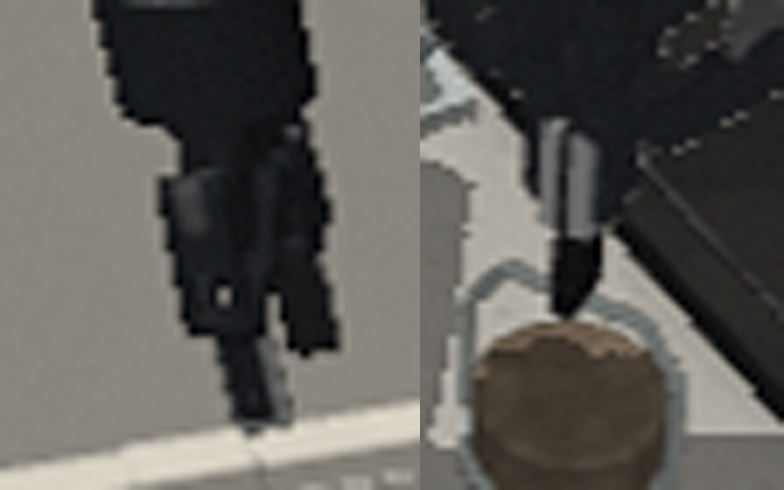

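The fingers closed empty, and the picture shows why. The real fingertips sit about 20 mm higher than the reported TCP implies, at around z 90, just over the tab's top; the start picture shows the same offset. I'll open and go 18 mm lower.

Call:
drive_tool([
  {"x": 0,"y": 0,"z": 0,"ax": 0,"ay": 0,"az": 0,"hand": 40},
  {"x": 0,"y": 0,"z": 0,"ax": 0,"ay": 0,"az": 0,"hand": 40},
  {"x": 0,"y": 0,"z": 0,"ax": 0,"ay": 0,"az": 0,"hand": 40},
  {"x": 0,"y": 0,"z": 0.2,"ax": 0,"ay": 0,"az": 0,"hand": 40},
  {"x": 0,"y": 0,"z": 0.36,"ax": 0,"ay": 0,"az": 0,"hand": 40},
  {"x": 0,"y": 0,"z": 0.36,"ax": 0,"ay": 0,"az": 0,"hand": 30},
  {"x": 0,"y": 0,"z": 0.36,"ax": 0,"ay": 0,"az": 0,"hand": 20},
  {"x": 0,"y": 0,"z": 0.36,"ax": 0,"ay": 0,"az": 0,"hand": 12},
], grip_force=30)

```text
clock: 4.5
eef_pos: [471.4, -353.2, 50.8]
tcp_rot: [-3.141, 0.0, 0.53]
contact_force: [0.6, -0.2, 0.1]
opening: 0.141
grasp_force: 0.2
```

Call:
drive_tool([
  {"x": 0,"y": 0,"z": 0,"ax": 0,"ay": 0,"az": 0,"hand": 3},
  {"x": 0,"y": 0,"z": 0,"ax": 0,"ay": 0,"az": 0,"hand": 3},
  {"x": 0,"y": 0,"z": 0,"ax": 0,"ay": 0,"az": 0,"hand": 3},
], grip_force=30)

```text
clock: 4.8
eef_pos: [471.5, -353.3, 50.9]
tcp_rot: [-3.141, 0.0, 0.53]
contact_force: [0.1, 0.5, -2.3]
opening: 0.085
grasp_force: 33.8
```

The tab is held (opening 7.3 mm, 34 N). I'll lift, then work out the carry.

Call:
drive_tool([
  {"x": 0,"y": 0,"z": -0.3,"ax": 0,"ay": 0,"az": 0,"hand": 3},
  {"x": 0,"y": 0,"z": -1,"ax": 0,"ay": 0,"az": 0,"hand": 3},
  {"x": 0,"y": 0,"z": -1.8,"ax": 0,"ay": 0,"az": 0,"hand": 3},
  {"x": 0,"y": 0,"z": -2.6,"ax": 0,"ay": 0,"az": 0,"hand": 3},
  {"x": 0,"y": 0,"z": -3.2,"ax": 0,"ay": 0,"az": 0,"hand": 3},
  {"x": 0,"y": 0,"z": -3.2,"ax": 0,"ay": 0,"az": 0,"hand": 3},
], grip_force=45)

```text
clock: 5.4
eef_pos: [474.0, -355.2, 217.1]
tcp_rot: [3.133, -0.003, 0.53]
contact_force: [0.1, 0.5, -1.8]
opening: 0.075
grasp_force: 49.2
```

```bash
python3 - <<'E'
from h import *
x,y=cell(-25); print(x,y); go(x,y,205,-83.4); print(monitor.sense()["opening"],monitor.sense()["grasp_force"])
for n,p in dict(bottle=(350,142),tin=(267,290),vial=(270,152),yel=(352,200)).items(): print(n,plane("top",p,dict(bottle=200,tin=36,vial=40,yel=26)[n]).round(0))
E
```

```text
527.8656808599901 272.1265712376783
psi now -59.62 shift [  7.274 -10.28    0.183] turn [ 0.071 -0.048  3.964] mm 630 deg 24 j6 0.39 t 5.40
0.07489713177355747 49.17197585105896
bottle [677. -78. 200.]
tin [384.  98.  36.]
vial [696.  98.  40.]
yel [590. -89.  26.]
```

Call:
drive_tool([
  {"x": 0.3,"y": -0.4,"z": 0,"ax": 0,"ay": 0,"az": 0.2,"hand": 3},
  {"x": 0.8,"y": -1.1,"z": 0,"ax": 0,"ay": 0,"az": 0.5,"hand": 3},
  {"x": 1.3,"y": -1.8,"z": 0,"ax": 0,"ay": 0,"az": 0.8,"hand": 3},
  {"x": 1.8,"y": -2.5,"z": 0,"ax": 0,"ay": 0,"az": 1.1,"hand": 3},
  {"x": 2.3,"y": -3.2,"z": 0,"ax": 0,"ay": 0,"az": 1.4,"hand": 3},
  {"x": 2.8,"y": -3.9,"z": 0,"ax": 0,"ay": 0,"az": 1.7,"hand": 3},
  {"x": 3.3,"y": -4.6,"z": 0,"ax": 0,"ay": 0,"az": 2.0,"hand": 3},
  {"x": 3.8,"y": -5.3,"z": 0,"ax": 0,"ay": 0,"az": 2.3,"hand": 3},
])

```text
clock: 6.2
eef_pos: [500.9, -27.0, 211.0]
tcp_rot: [-3.141, 0.0, 0.288]
contact_force: [0.2, -0.3, -1.5]
opening: 0.079
grasp_force: 49.2
```

```bash
python3 - <<'E'
from h import *
x,y=cell(-25); go(x,y,205,-83.4); print(monitor.sense()["opening"],monitor.sense()["grasp_force"])
E
```

```text
psi now -73.50 shift [ 2.215 -5.584  0.119] turn [-1.000e-03  4.000e-03  1.649e+00] mm 300 deg 10 j6 1.23 t 6.20
0.07947680081519518 49.154934883117676
```

Call:
drive_tool([
  {"x": 0.3,"y": -0.8,"z": 0,"ax": 0,"ay": 0,"az": 0.25,"hand": 3},
  {"x": 0.65,"y": -1.6,"z": 0.02,"ax": 0,"ay": 0,"az": 0.5,"hand": 3},
  {"x": 0.95,"y": -2.4,"z": 0.04,"ax": 0,"ay": 0,"az": 0.75,"hand": 3},
  {"x": 1.3,"y": -3.2,"z": 0.06,"ax": 0,"ay": 0,"az": 1.0,"hand": 3},
  {"x": 1.6,"y": -4.0,"z": 0.08,"ax": 0,"ay": 0,"az": 1.25,"hand": 3},
  {"x": 1.9,"y": -4.8,"z": 0.1,"ax": 0,"ay": 0,"az": 1.5,"hand": 3},
  {"x": 2.15,"y": -5.4,"z": 0.12,"ax": 0,"ay": 0,"az": 1.65,"hand": 3},
  {"x": 2.21,"y": -5.58,"z": 0.12,"ax": 0,"ay": 0,"az": 1.65,"hand": 3},
])

```text
clock: 7.0
eef_pos: [527.5, 273.1, 204.6]
tcp_rot: [-3.141, 0.0, 0.119]
contact_force: [0.6, -0.8, -2.6]
opening: 0.081
grasp_force: 49.1
```

Call:
drive_tool([
  {"x": 0,"y": 0,"z": 0,"ax": 0,"ay": 0,"az": 0,"hand": 3},
  {"x": 0,"y": 0,"z": 0,"ax": 0,"ay": 0,"az": 0,"hand": 3},
])

```text
clock: 7.2
eef_pos: [527.4, 269.2, 204.8]
tcp_rot: [3.141, 0.001, 0.117]
contact_force: [0.2, -0.3, -1.2]
opening: 0.083
grasp_force: 49.1
```

```bash
python3 - <<'E'
from h import *
x,y=cell(-25); go(x,y,91,-83.4); print(monitor.sense()["opening"],monitor.sense()["grasp_force"])
s=shot("side"); t=shot("top"); cv2.imwrite("pics/s2.png",s); cv2.imwrite("pics/t2.png",t)
m=np.hstack([crop(s,220,90,110,140,4)[:560],crop(t,140,145,90,140,4)]); cv2.imwrite("pics/g.png",m)
E
```

```text
psi now -83.30 shift [ 0.018 -0.06   2.275] turn [0.008 0.009 0.016] mm 114 deg 0 j6 1.92 t 7.20
0.08296509136285145 49.11581218242645
```

View pics/g.png

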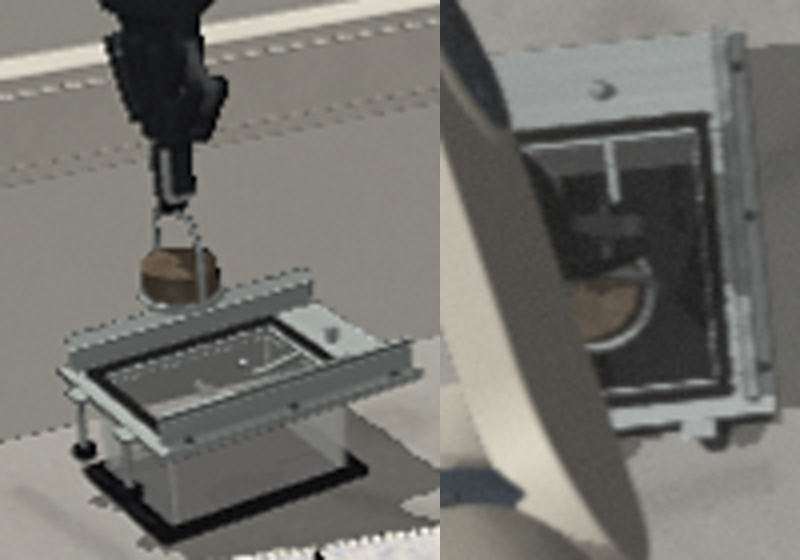

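The basket hangs upright over the front of the opening: soil at side crop (180,262), hook clear ahead of it at top crop (612,190). Next a numeric check of the basket's place under the tool before lowering.

```bash
python3 - <<'E'
from h import *
np.set_printoptions(precision=1,suppress=True)
s=cv2.imread("pics/s2.png"); hv=cv2.cvtColor(s,cv2.COLOR_BGR2HSV)
x,y,w,h=245,145,40,25; g=hv[y:y+h,x:x+w]; m=((g[...,1]>70)&(g[...,0]<25)).astype(np.uint8)
ys,xs=np.nonzero(m); print("soil bbox",xs.min()+x,xs.max()+x,ys.min()+y,ys.max()+y,m.sum())
# predicted silhouette of soil cylinder r~27 z 8..26 above underside
e=monitor.sense()["eef_pos"]; print(e); zb=e[2]-50.9
th=np.linspace(0,2*np.pi,60)
for r_ in (26,28):
  P=proj("side",np.r_[[[e[0]+r_*np.cos(a),e[1]+r_*np.sin(a),zb+26] for a in th]]); print(r_,P.min(0),P.max(0))
print("soil top-edge row -> ", "tri leg", tri(((200+.5)/4-.5+220,(270+.5)/4-.5+90),((652-440)/4+140,145+285/4)))
x,y=cell(-25); go(x,y,91,-83.4)
for c in [(-15,0),(31,0),(17,0)]: print(c,cell(*c),proj("top",[[*cell(*c),82]]),proj("side",[[*cell(*c),82]]))
E
```

```text
soil bbox 256 274 152 164 135
[527.7 268.8 205. ]
26 [254.1 151.1] [273.4 159.1]
28 [253.3 150.8] [274.1 159.4]
soil top-edge row ->  tri leg (array([527.9, 231.6, 188.5]), np.float64(4.037199347398226))
psi now -83.38 shift [ 0.  -0.1  2.3] turn [0. 0. 0.] mm 114 deg 0 j6 1.92 t 7.30
(-15, 0) [537.8 273.3] [[185.6 217.6]] [[269.1 185.9]]
(31, 0) [583.5 278.6] [[184.  196.7]] [[283.1 181.6]]
(17, 0) [569.6 277. ] [[184.5 203. ]] [[278.9 182.9]]
```

Call:
drive_tool([
  {"x": 0,"y": -0.07,"z": 0,"ax": 0,"ay": 0,"az": 0,"hand": 3},
  {"x": 0,"y": -0.07,"z": 0.5,"ax": 0,"ay": 0,"az": 0,"hand": 3},
  {"x": 0,"y": -0.07,"z": 1.0,"ax": 0,"ay": 0,"az": 0,"hand": 3},
  {"x": 0,"y": -0.07,"z": 1.5,"ax": 0,"ay": 0,"az": 0,"hand": 3},
  {"x": 0,"y": -0.07,"z": 2.0,"ax": 0,"ay": 0,"az": 0,"hand": 3},
  {"x": 0,"y": -0.07,"z": 2.28,"ax": 0,"ay": 0,"az": 0,"hand": 3},
  {"x": 0,"y": -0.07,"z": 2.28,"ax": 0,"ay": 0,"az": 0,"hand": 3},
  {"x": 0,"y": -0.07,"z": 2.28,"ax": 0,"ay": 0,"az": 0,"hand": 3},
])

```text
clock: 8.1
eef_pos: [528.0, 273.6, 91.7]
tcp_rot: [-3.141, -0.0, 0.116]
contact_force: [0.8, 0.1, -1.1]
opening: 0.082
grasp_force: 49.1
```

```bash
python3 - <<'E'
from h import *
x,y=cell(31); go(x,y,91,-83.4); print(monitor.sense()["contact_force"])
E
```

```text
psi now -83.34 shift [1.114 0.031 0.015] turn [-0.001 -0.005  0.01 ] mm 56 deg 0 j6 1.93 t 8.10
[ 0.84292865  0.14831065 -1.13500173]
```

Call:
drive_tool([
  {"x": 0.2,"y": 0.02,"z": 0,"ax": 0,"ay": 0,"az": 0,"hand": 3},
  {"x": 0.4,"y": 0.02,"z": 0,"ax": 0,"ay": 0,"az": 0,"hand": 3},
  {"x": 0.6,"y": 0.03,"z": 0,"ax": 0,"ay": 0,"az": 0,"hand": 3},
  {"x": 0.8,"y": 0.03,"z": 0,"ax": 0,"ay": 0,"az": 0,"hand": 3},
  {"x": 1.0,"y": 0.03,"z": 0,"ax": 0,"ay": 0,"az": 0,"hand": 3},
  {"x": 1.11,"y": 0.03,"z": 0,"ax": 0,"ay": 0,"az": 0,"hand": 3},
  {"x": 1.11,"y": 0.03,"z": 0,"ax": 0,"ay": 0,"az": 0,"hand": 3},
])

```text
clock: 8.8
eef_pos: [583.6, 278.7, 90.9]
tcp_rot: [-3.142, -0.0, 0.116]
contact_force: [-0.3, -0.7, -1.3]
opening: 0.08
grasp_force: 49.1
```

Call:
drive_tool([
  {"x": 0,"y": 0,"z": 0.1,"ax": 0,"ay": 0,"az": 0,"hand": 3},
  {"x": 0,"y": 0,"z": 0.2,"ax": 0,"ay": 0,"az": 0,"hand": 3},
  {"x": 0,"y": 0,"z": 0.3,"ax": 0,"ay": 0,"az": 0,"hand": 3},
  {"x": 0,"y": 0,"z": 0.3,"ax": 0,"ay": 0,"az": 0,"hand": 3},
])

```text
clock: 9.2
eef_pos: [584.1, 279.0, 76.2]
tcp_rot: [-3.141, -0.003, 0.117]
contact_force: [5.7, 0.1, -1.6]
opening: 0.083
grasp_force: 49.3
```

A 5.7 N push towards +x means the bar is riding the hook's upturned end. I'll move back a few mm, then keep lowering.

Call:
drive_tool([
  {"x": 0.06,"y": 0,"z": 0,"ax": 0,"ay": 0,"az": 0,"hand": 3},
  {"x": 0.08,"y": 0,"z": 0,"ax": 0,"ay": 0,"az": 0,"hand": 3},
  {"x": 0.08,"y": 0,"z": 0,"ax": 0,"ay": 0,"az": 0,"hand": 3},
])

```text
clock: 9.5
eef_pos: [586.3, 278.9, 75.7]
tcp_rot: [3.141, 0.001, 0.117]
contact_force: [0.5, -0.3, -1.1]
opening: 0.077
grasp_force: 49.2
```

Call:
drive_tool([
  {"x": 0,"y": 0,"z": 0.05,"ax": 0,"ay": 0,"az": 0,"hand": 3},
  {"x": 0,"y": 0,"z": 0.05,"ax": 0,"ay": 0,"az": 0,"hand": 3},
])

```text
clock: 9.7
eef_pos: [586.6, 279.0, 73.2]
tcp_rot: [3.142, 0.0, 0.117]
contact_force: [0.8, 0.2, -1.5]
opening: 0.077
grasp_force: 49.3
```

Call:
drive_tool([
  {"x": 0,"y": 0,"z": 0.03,"ax": 0,"ay": 0,"az": 0,"hand": 3},
  {"x": 0,"y": 0,"z": 0.03,"ax": 0,"ay": 0,"az": 0,"hand": 3},
])

```text
clock: 9.9
eef_pos: [587.1, 279.2, 72.0]
tcp_rot: [-3.141, -0.001, 0.117]
contact_force: [1.5, -0.5, -2.1]
opening: 0.075
grasp_force: 49.3
```

Call:
drive_tool([
  {"x": 0,"y": 0,"z": 0.03,"ax": 0,"ay": 0,"az": 0,"hand": 3},
  {"x": 0,"y": 0,"z": 0.03,"ax": 0,"ay": 0,"az": 0,"hand": 3},
])

```text
clock: 10.1
eef_pos: [587.4, 279.3, 70.7]
tcp_rot: [-3.141, -0.001, 0.117]
contact_force: [4.7, 1.1, -1.2]
opening: 0.079
grasp_force: 49.3
```

Call:
drive_tool([
  {"x": 0.04,"y": 0,"z": -0.01,"ax": 0,"ay": 0,"az": 0,"hand": 3},
  {"x": 0.06,"y": 0,"z": -0.01,"ax": 0,"ay": 0,"az": 0,"hand": 3},
  {"x": 0.06,"y": 0,"z": -0.01,"ax": 0,"ay": 0,"az": 0,"hand": 3},
])

```text
clock: 10.4
eef_pos: [589.4, 279.3, 70.8]
tcp_rot: [3.141, 0.001, 0.117]
contact_force: [0.5, 0.6, -1.8]
opening: 0.078
grasp_force: 49.3
```

Call:
drive_tool([
  {"x": 0,"y": 0,"z": 0.02,"ax": 0,"ay": 0,"az": 0,"hand": 3},
  {"x": 0,"y": 0,"z": 0.03,"ax": 0,"ay": 0,"az": 0,"hand": 3},
  {"x": 0,"y": 0,"z": 0.03,"ax": 0,"ay": 0,"az": 0,"hand": 3},
])

```text
clock: 10.7
eef_pos: [589.6, 279.4, 70.0]
tcp_rot: [3.142, 0.0, 0.117]
contact_force: [-1.6, -0.5, 4.1]
opening: 0.081
grasp_force: 50.1
```

The bar is seated: vertical support at z 70.0 against 70.9 predicted. I'll ease the push, release slowly and rise.

Call:
drive_tool([
  {"x": -0.02,"y": 0,"z": -0.01,"ax": 0,"ay": 0,"az": 0,"hand": 3},
  {"x": -0.02,"y": 0,"z": -0.01,"ax": 0,"ay": 0,"az": 0,"hand": 12},
  {"x": -0.02,"y": 0,"z": -0.01,"ax": 0,"ay": 0,"az": 0,"hand": 20},
  {"x": -0.02,"y": 0,"z": -0.01,"ax": 0,"ay": 0,"az": 0,"hand": 30},
  {"x": -0.02,"y": 0,"z": -0.01,"ax": 0,"ay": 0,"az": 0,"hand": 36},
  {"x": -0.02,"y": 0,"z": -0.01,"ax": 0,"ay": 0,"az": 0,"hand": 36},
  {"x": -0.02,"y": 0,"z": -0.01,"ax": 0,"ay": 0,"az": 0,"hand": 36},
])

```text
clock: 11.4
eef_pos: [588.7, 279.3, 70.0]
tcp_rot: [3.142, 0.0, 0.117]
contact_force: [-0.3, 0.4, 0.1]
opening: 0.421
grasp_force: 0.0
```

Call:
drive_tool([
  {"x": 0,"y": 0,"z": -0.2,"ax": 0,"ay": 0,"az": 0,"hand": 36},
  {"x": 0,"y": 0,"z": -0.6,"ax": 0,"ay": 0,"az": 0,"hand": 36},
  {"x": 0,"y": 0,"z": -1.2,"ax": 0,"ay": 0,"az": 0,"hand": 60},
  {"x": 0,"y": 0,"z": -2.0,"ax": 0,"ay": 0,"az": 0,"hand": 85},
  {"x": 0,"y": 0,"z": -2.8,"ax": 0,"ay": 0,"az": 0,"hand": 85},
  {"x": 0,"y": 0,"z": -2.8,"ax": 0,"ay": 0,"az": 0,"hand": 85},
])

```text
clock: 12.0
eef_pos: [592.0, 280.8, 217.4]
tcp_rot: [-3.138, -0.01, 0.117]
contact_force: [1.1, 0.3, -0.4]
opening: 0.992
grasp_force: 0.0
```

```bash
python3 - <<'E'
from h import *
go(436,-160,205,-183+360); go(436,-160,205,-3)
s=shot("side"); cv2.imwrite("pics/s3.png",s)
d=cv2.absdiff(s,cv2.imread("pics/side0.png")).sum(2)[165:215,245:310]
m=(cv2.cvtColor(s,cv2.COLOR_BGR2HSV)[160:220,240:320]); k=((m[...,1]>60)&(m[...,0]<25)); ys,xs=np.nonzero(k); print("soil",k.sum(),xs.min()+240 if len(xs) else 0,xs.max()+240,ys.min()+160,ys.max()+160)
g=cv2.cvtColor(s,cv2.COLOR_BGR2GRAY)[165:190,270:300]<45; ys,xs=np.nonzero(g); print("dark",g.sum(),xs.mean()+270,ys.mean()+165)
for c in (31,): print(proj("side",[[*cell(c),20+26],[*cell(c),82],[*cell(c),100]]).round(1))
E
```

```text
psi now -83.32 shift [-4.126  8.395  0.179] turn [-0.105 -0.042 16.613] mm 468 deg 100 j6 1.89 t 12.00
psi now -83.32 shift [-4.126  8.395  0.179] turn [  0.04   -0.101 -13.387] mm 468 deg 80 j6 1.89 t 12.00Traceback (most recent call last):
  File "<stdin>", line 5, in <module>
    return umr_maximum(a, axis, None, out, keepdims, initial, where)
ValueError: zero-size array to reduction operation maximum which has no identity
```

Call:
drive_tool([
  {"x": -3,"y": 6,"z": 0,"ax": -0.08,"ay": -0.03,"az": 11,"hand": 60},
  {"x": -3,"y": 6,"z": 0,"ax": -0.08,"ay": -0.03,"az": 11,"hand": 60},
  {"x": -3,"y": 6,"z": 0,"ax": -0.08,"ay": -0.03,"az": 11,"hand": 60},
  {"x": -3,"y": 6,"z": 0,"ax": -0.08,"ay": -0.03,"az": 11,"hand": 60},
  {"x": -3,"y": 6,"z": 0,"ax": -0.08,"ay": -0.03,"az": 11,"hand": 60},
  {"x": -3,"y": 6,"z": 0,"ax": -0.08,"ay": -0.03,"az": 11,"hand": 60},
  {"x": -3,"y": 6,"z": 0,"ax": -0.08,"ay": -0.03,"az": 11,"hand": 60},
  {"x": -3,"y": 6,"z": 0,"ax": -0.08,"ay": -0.03,"az": 11,"hand": 60},
])

```text
clock: 12.85
eef_pos: [472.2, -39.3, 209.4]
tcp_rot: [3.131, -0.002, -1.045]
contact_force: [0.2, 0.4, 0.0]
opening: 0.701
grasp_force: 0.0
```

```bash
python3 - <<'E'
from h import *
np.set_printoptions(precision=1,suppress=True)
go(436,-160,160,-183+360)
s=shot("side"); t=shot("top"); cv2.imwrite("pics/s3.png",s); cv2.imwrite("pics/t3.png",t)
a0=cv2.imread("pics/side0.png"); b0=cv2.imread("pics/top0.png")
for n,i,i0,(x,y,w,h) in (("side",s,a0,(245,150,65,65)),("top",t,b0,(150,155,65,95))):
    d=cv2.absdiff(i,i0).max(2)[y:y+h,x:x+w]>35; g=cv2.cvtColor(i,cv2.COLOR_BGR2GRAY)[y:y+h,x:x+w]
    ys,xs=np.nonzero(d); print(n,d.sum(),xs.min()+x,xs.max()+x,ys.min()+y,ys.max()+y)
    y0,y1,x0,x1=ys.min(),ys.max()+1,xs.min(),xs.max()+1
    for r_ in range(y0,min(y1,y0+45)): print("".join(("#" if g[r_,c]<50 else "+" if g[r_,c]<110 else "o") if d[r_,c] else "." for c in range(x0,min(x1,x0+70))))
    print(proj(n,[[*cell(31),46],[*cell(31),82],[*cell(31),100],[*cell(31,-31),60]]))
E
```

```text
psi now -149.85 shift [1.7 1.8 1. ] turn [ 0.1 -0.   5.5] mm 135 deg 33 j6 2.54 t 12.85
side 1132 266 309 150 203
........+#++++##########################...+
.......++++++###########################...+
.+#####++++##############################..+
+###+++++++##############################..+
+###++..+#+###############################.+
+###++++####################################
+###+++#####################################
+####++#####################################
.+###++#######+#############################
.+###++#########+###########################
.+###++#########..###########+##############
.+###++########+...++#######..#############.
.+##############......+#####...############.
.+###############+....#####....############.
..+########################.....###########.
..+########################......#########..
..+########################....+##########..
..+#############..########....o+######+++...
..+#############...######+o...o+#######++...
...#############......##+.....o+#######++...
...######+######..............o+########+...
...#####+.+##........##.......o+########+
[... 1342 characters left out ...]
ooo+..++++..
....+++++..###.+++ooooo+++++++..
..ooooooo..###..++++++...+++++..
.+oooooo+..####...+.......+++...
+++..+.+...####.+++........++...
++...+......##+.+++......++++...
.....++++++.++..++++..++++++...+
.....++++++....++++...++++++..++
.....++++++....+++++..++++++..+.
.....++++++....+++++..++++++..+.
......+++++++..++++++++++++..++.
......++++++++++++++++++++...++.
.......++++++++++++++++++...+++.
.......+o+++++++++++++++...++...
.......+oo+++++++++++++...+oo...
........+oo+++++++++.....+oo....
..........oo+++........+ooo.....
...........+ooo+...+++ooo+......
.............+ooooooooo+........
...............++++++...........
[[187.9 199.5]
 [184.  196.7]
 [181.9 195.3]
 [200.4 197. ]]
```

The top view shows the basket hanging inside the cell: bar at row ~194, tab at (183.5,194), tray concentric below it. I continue to the lid's handle.

Call:
drive_tool([
  {"x": 1.7,"y": 1.8,"z": 1.0,"ax": 0.1,"ay": 0,"az": 5.5,"hand": 60},
  {"x": 1.7,"y": 1.8,"z": 1.0,"ax": 0.1,"ay": 0,"az": 5.5,"hand": 60},
  {"x": 1.7,"y": 1.8,"z": 1.0,"ax": 0.1,"ay": 0,"az": 5.5,"hand": 60},
  {"x": 1.7,"y": 1.8,"z": 1.0,"ax": 0.1,"ay": 0,"az": 5.5,"hand": 60},
  {"x": 1.7,"y": 1.8,"z": 1.0,"ax": 0.1,"ay": 0,"az": 5.5,"hand": 60},
  {"x": 1.7,"y": 1.8,"z": 1.0,"ax": 0.1,"ay": 0,"az": 5.5,"hand": 60},
])

```text
clock: 13.55
eef_pos: [440.6, -154.8, 160.8]
tcp_rot: [-3.138, -0.003, -1.605]
contact_force: [0.6, -0.4, -0.8]
opening: 0.703
grasp_force: 0.0
```

```bash
python3 - <<'E'
from h import *
np.set_printoptions(precision=1,suppress=True)
go(437,-160.2,80,177.3)
s=shot("side"); cv2.imwrite("pics/s4.png",s); a0=cv2.imread("pics/side0.png")
x,y,w,h=245,150,65,65; d=cv2.absdiff(s,a0).max(2)[y:y+h,x:x+w]>30; g=cv2.cvtColor(s,cv2.COLOR_BGR2GRAY)[y:y+h,x:x+w]
ys,xs=np.nonzero(d); y0,y1,x0,x1=ys.min(),ys.max()+1,xs.min(),xs.max()+1; print(x0+x,y0+y)
for r_ in range(y0,y1): print("".join(("#" if g[r_,c]<60 else "+" if g[r_,c]<110 else "o") if d[r_,c] else "." for c in range(x0,x1)))
E
```

```text
psi now 178.04 shift [0.1 0.1 1.6] turn [-0.  -0.   0.1] mm 81 deg 1 j6 2.84 t 13.55
267 150
..........+##+.........oooo....o..o........
..........+++#+............................
...........++####+.........................
...........+++######+.....................+
...........+##++########++++++...+++++++###
...........+####+++#+######################
............++###++++++##################++
..............+#######++++++++++++++++++++#
..............+###############+#++#########
.............+##++++#######################
.............+##....++#####################
.............####+.....++++#.#.++####++++++
.............+###++...o.ooo...+...++.......
.............+####++.oooooooooo............
.............+######..oooooooo.............
..............#######...oooooo..o..........
..............##########......ooo.......++#
..............#################++++########
..............#############################
..............#####...#####################
..............#........####################
...................###...##################
...............########...#############
[... 1152 characters left out ...]
++##+######.############################
..++#######.###############################
##############+.+##########################
##############....#########################
#############.oooo.#####################.##
#############.....######################..#
.############....+######################...
.############....######################....
.###########+....####################......
.+#########+.....#################.........
..#########.....+##############............
..#########.....############...............
..##########....+########..................
..##########....+#####.....................
...#########....###........................
...#########................#..............
```

```bash
python3 - <<'E'
from h import *
go(437,-160.2,38,177.3)
E
```

```text
psi now 178.02 shift [0.105 0.081 2.46 ] turn [-0.038 -0.028  0.121] mm 123 deg 1 j6 2.84 t 13.60
```

Call:
drive_tool([
  {"x": 0.1,"y": 0.08,"z": 0.5,"ax": -0.04,"ay": -0.03,"az": 0.12,"hand": 60},
  {"x": 0.1,"y": 0.08,"z": 1.1,"ax": -0.04,"ay": -0.03,"az": 0.12,"hand": 50},
  {"x": 0.1,"y": 0.08,"z": 1.7,"ax": -0.04,"ay": -0.03,"az": 0.12,"hand": 45},
  {"x": 0.1,"y": 0.08,"z": 2.2,"ax": -0.04,"ay": -0.03,"az": 0.12,"hand": 45},
  {"x": 0.1,"y": 0.08,"z": 2.45,"ax": -0.04,"ay": -0.03,"az": 0.12,"hand": 45},
  {"x": 0.1,"y": 0.08,"z": 2.45,"ax": -0.04,"ay": -0.03,"az": 0.12,"hand": 30},
  {"x": 0.1,"y": 0.08,"z": 2.45,"ax": -0.04,"ay": -0.03,"az": 0.12,"hand": 20},
], grip_force=30)

```text
clock: 14.3
eef_pos: [437.2, -160.5, 39.1]
tcp_rot: [-3.141, -0.0, -1.622]
contact_force: [-0.6, -0.1, -0.0]
opening: 0.234
grasp_force: 0.0
```

Call:
drive_tool([
  {"x": 0,"y": 0,"z": 0,"ax": 0,"ay": 0,"az": 0,"hand": 14},
  {"x": 0,"y": 0,"z": 0,"ax": 0,"ay": 0,"az": 0,"hand": 8},
  {"x": 0,"y": 0,"z": 0,"ax": 0,"ay": 0,"az": 0,"hand": 5},
  {"x": 0,"y": 0,"z": 0,"ax": 0,"ay": 0,"az": 0,"hand": 5},
], grip_force=30)

```text
clock: 14.7
eef_pos: [436.6, -160.6, 39.5]
tcp_rot: [-3.141, 0.0, -1.624]
contact_force: [-3.5, 2.1, 6.5]
opening: 0.131
grasp_force: 35.1
```

The handle is gripped (opening 11.2 mm on the 12 mm bar). I'll raise the grip force and lift, turning once it's high.

Call:
drive_tool([
  {"x": 0,"y": 0,"z": 0,"ax": 0,"ay": 0,"az": 0,"hand": 5},
  {"x": 0,"y": 0,"z": -0.1,"ax": 0,"ay": 0,"az": 0,"hand": 5},
  {"x": 0,"y": 0,"z": -0.5,"ax": 0,"ay": 0,"az": 0,"hand": 5},
  {"x": 0,"y": 0,"z": -1.1,"ax": 0,"ay": 0,"az": 0,"hand": 5},
  {"x": 0,"y": 0,"z": -1.8,"ax": 0,"ay": 0,"az": 0,"hand": 5},
  {"x": 0,"y": 0,"z": -2.5,"ax": 0,"ay": 0,"az": 0,"hand": 5},
  {"x": 0,"y": 0,"z": -3.2,"ax": 0,"ay": 0,"az": 0,"hand": 5},
  {"x": 0,"y": 0,"z": -3.2,"ax": 0,"ay": 0,"az": 0,"hand": 5},
], grip_force=110)

```text
clock: 15.5
eef_pos: [439.6, -161.8, 203.5]
tcp_rot: [-3.133, -0.003, -1.624]
contact_force: [0.8, 0.8, -2.5]
opening: 0.112
grasp_force: 107.8
```

Call:
drive_tool([
  {"x": 0,"y": 0,"z": 0,"ax": 0,"ay": 0,"az": -1,"hand": 5},
  {"x": 0,"y": 0,"z": 0,"ax": 0,"ay": 0,"az": -2.3,"hand": 5},
  {"x": 0,"y": 0,"z": 0,"ax": 0,"ay": 0,"az": -3.6,"hand": 5},
  {"x": 0,"y": 0,"z": 0,"ax": 0,"ay": 0,"az": -4.9,"hand": 5},
  {"x": 0,"y": 0,"z": 0,"ax": 0,"ay": 0,"az": -6.2,"hand": 5},
  {"x": 0,"y": 0,"z": 0,"ax": 0,"ay": 0,"az": -7.5,"hand": 5},
  {"x": 0,"y": 0,"z": 0,"ax": 0,"ay": 0,"az": -8.8,"hand": 5},
  {"x": 0,"y": 0,"z": 0,"ax": 0,"ay": 0,"az": -10,"hand": 5},
])

```text
clock: 16.3
eef_pos: [436.1, -160.5, 197.7]
tcp_rot: [3.141, 0.001, -0.571]
contact_force: [1.0, -0.2, -3.1]
opening: 0.114
grasp_force: 107.8
```

```bash
python3 - <<'E'
from h import *
x,y=cell(-17); go(x,y,200,6.6); s=monitor.sense(); print(s["eef_pos"],s["tcp_rot"],s["opening"],s["grasp_force"],s["wrist_torque"],s["contact_force"])
E
```

```text
psi now -122.72 shift [-3.009 -8.372 -0.044] turn [-1.0000e-02  7.0000e-03 -2.1554e+01] mm 445 deg 129 j6 1.79 t 16.30
[ 436.09817559 -160.45751544  197.69330397] [ 3.14142247e+00  1.03560716e-03 -5.71126575e-01] 0.11376371117997335 107.78991937637329 [ 0.02663591 -0.00358931 -0.00499435] [ 0.96798223 -0.20184003 -3.14110796]
```

Call:
drive_tool([
  {"x": -0.2,"y": -0.5,"z": 0,"ax": 0,"ay": 0,"az": -1.2,"hand": 5},
  {"x": -0.4,"y": -1.0,"z": 0,"ax": 0,"ay": 0,"az": -2.6,"hand": 5},
  {"x": -0.6,"y": -1.6,"z": 0,"ax": 0,"ay": 0,"az": -4,"hand": 5},
  {"x": -0.8,"y": -2.2,"z": 0,"ax": 0,"ay": 0,"az": -5.4,"hand": 5},
  {"x": -1.0,"y": -2.8,"z": 0,"ax": 0,"ay": 0,"az": -6.8,"hand": 5},
  {"x": -1.2,"y": -3.4,"z": 0,"ax": 0,"ay": 0,"az": -8.2,"hand": 5},
  {"x": -1.4,"y": -4.0,"z": 0,"ax": 0,"ay": 0,"az": -9.5,"hand": 5},
  {"x": -1.6,"y": -4.5,"z": 0,"ax": 0,"ay": 0,"az": -10.8,"hand": 5},
])

```text
clock: 17.1
eef_pos: [492.2, 73.1, 197.8]
tcp_rot: [-3.141, 0.0, 0.56]
contact_force: [-0.4, -0.3, -2.3]
opening: 0.113
grasp_force: 107.9
```

```bash
python3 - <<'E'
from h import *
x,y=cell(-17); go(x,y,200,6.6)
E
```

```text
psi now -57.90 shift [ 2.865 -2.924 -0.044] turn [-6.000e-03  0.000e+00 -1.075e+01] mm 205 deg 64 j6 1.15 t 17.10
```

Call:
drive_tool([
  {"x": 0.35,"y": -0.35,"z": 0,"ax": 0,"ay": 0,"az": -1.35,"hand": 5},
  {"x": 0.7,"y": -0.7,"z": 0,"ax": 0,"ay": 0,"az": -2.7,"hand": 5},
  {"x": 1.1,"y": -1.1,"z": 0,"ax": 0,"ay": 0,"az": -4.1,"hand": 5},
  {"x": 1.5,"y": -1.5,"z": 0,"ax": 0,"ay": 0,"az": -5.5,"hand": 5},
  {"x": 1.9,"y": -1.9,"z": 0,"ax": 0,"ay": 0,"az": -6.9,"hand": 5},
  {"x": 2.3,"y": -2.3,"z": 0,"ax": 0,"ay": 0,"az": -8.3,"hand": 5},
  {"x": 2.6,"y": -2.65,"z": 0,"ax": 0,"ay": 0,"az": -9.6,"hand": 5},
  {"x": 2.86,"y": -2.92,"z": 0,"ax": 0,"ay": 0,"az": -10.75,"hand": 5},
])

```text
clock: 17.9
eef_pos: [536.6, 272.2, 197.4]
tcp_rot: [-3.14, 0.0, 1.686]
contact_force: [0.3, -0.8, -2.4]
opening: 0.113
grasp_force: 108.0
```

Call:
drive_tool([
  {"x": 0,"y": 0,"z": 0,"ax": 0,"ay": 0,"az": 0,"hand": 5},
  {"x": 0,"y": 0,"z": 0,"ax": 0,"ay": 0,"az": 0,"hand": 5},
])

```text
clock: 18.1
eef_pos: [536.3, 270.7, 197.5]
tcp_rot: [-3.14, 0.001, 1.679]
contact_force: [0.2, -0.5, -1.6]
opening: 0.109
grasp_force: 108.0
```

```bash
python3 - <<'E'
from h import *
x,y=cell(-17); go(x,y,145,6.6)
s=shot("side"); t=shot("top"); cv2.imwrite("pics/s5.png",s); cv2.imwrite("pics/t5.png",t)
m=np.hstack([crop(s,190,90,140,150,2.857)[:428],crop(t,130,130,110,150,2.857)]); m=cv2.resize(m,None,fx=1.1,fy=1.1); print(m.shape); cv2.imwrite("pics/h.png",m[:600,:800])
E
```

```text
psi now 6.19 shift [ 0.048 -0.004  1.05 ] turn [-0.015  0.007 -0.068] mm 53 deg 0 j6 0.36 t 18.10Traceback (most recent call last):
  File "<stdin>", line 4, in <module>
    return _nx.concatenate(arrs, 1, dtype=dtype, casting=casting)
           ~~~~~~~~~~~~~~~^^^^^^^^^^^^^^^^^^^^^^^^^^^^^^^^^^^^^^^
ValueError: all the input array dimensions except for the concatenation axis must match exactly, but along dimension 0, the array at index 0 has size 428 and the array at index 1 has size 429
```

```bash
python3 - <<'E'
from h import *
s=cv2.imread("pics/s5.png"); t=cv2.imread("pics/t5.png")
m=np.hstack([crop(s,210,80,120,145,4)[:580],crop(t,138,125,80,145,4)]); print(m.shape); cv2.imwrite("pics/h.png",m)
E
```

```text
(580, 800, 3)
```

View pics/h.png

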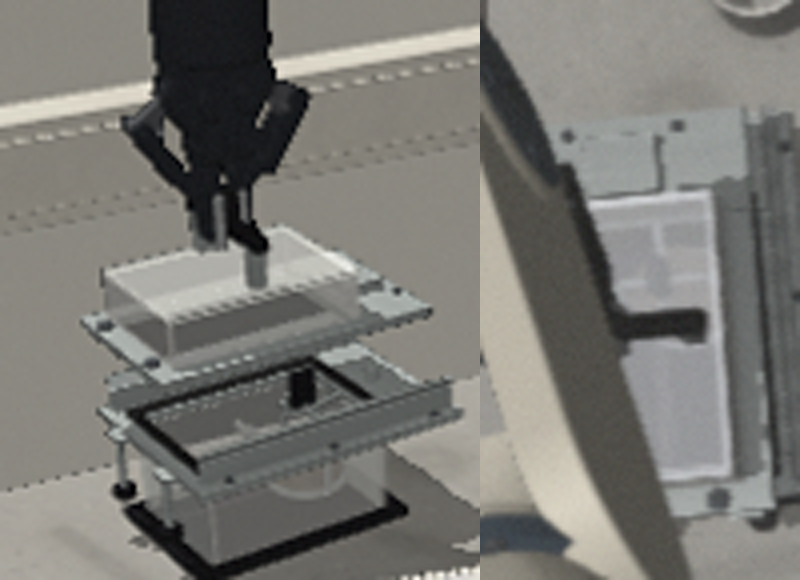

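The lid hangs level with its boss away from the robot, above the cell. Below it the basket hangs upright on the hook, its tab visible at side crop (300,388). I'll check the lid's place in the grip from its edges.

```bash
python3 - <<'E'
from h import *
np.set_printoptions(precision=1,suppress=True)
def u(c): return [(c[0]-480+.5)/4-.5+138,(c[1]+.5)/4-.5+125]
A,B,H=plane("top",u((744,108)),166),plane("top",u((772,512)),166),plane("top",u((708,325)),240)
ang=np.degrees(np.arctan2(*(A-B)[1::-1])); print(A,B,H,"len",np.linalg.norm(A-B),"yaw",ang)
e=monitor.sense()["eef_pos"]; c,s=np.cos(np.radians(ang)),np.sin(np.radians(ang)); Rt=np.array([[c,s],[-s,c]])
for P in (A,B,H): print("lid-frame rel TCP",Rt@(P[:2]-e[:2]))
Rc=np.array([[np.cos(np.radians(6.6)),np.sin(np.radians(6.6))],[-np.sin(np.radians(6.6)),np.cos(np.radians(6.6))]])
# cell guide check in same image at flange
print("TCP in cell frame",Rc@(e[:2]-CELL))
# improve yaw/y of cell: guides inner edges, using seal corners & pin in original
x,y=cell(-17); go(x,y,145,6.6)
E
```

```text
[662.9 220.6 166. ] [455.8 199.5 166. ] [538.7 217.8 240. ] len 208.1635482133184 yaw 5.801763723844065
lid-frame rel TCP [120.7 -62.1]
lid-frame rel TCP [-87.5 -62.1]
lid-frame rel TCP [ -3.1 -52.3]
TCP in cell frame [-16.7  -3. ]
psi now 6.14 shift [ 0.1 -0.   1.1] turn [-0.   0.  -0.1] mm 53 deg 0 j6 0.36 t 18.20
```

The lid sits exactly centred in the grip (edges at +120.7, −87.5 and −62.1 in the lid frame). I'll centre it and lower to just above the guides.

Call:
drive_tool([
  {"x": 0.055,"y": 0,"z": 0.2,"ax": 0,"ay": 0,"az": -0.07,"hand": 5},
  {"x": 0.055,"y": 0,"z": 0.5,"ax": 0,"ay": 0,"az": -0.07,"hand": 5},
  {"x": 0.055,"y": 0,"z": 0.8,"ax": 0,"ay": 0,"az": -0.07,"hand": 5},
  {"x": 0.055,"y": 0,"z": 0.95,"ax": 0,"ay": 0,"az": -0.07,"hand": 5},
  {"x": 0.055,"y": 0,"z": 0.95,"ax": 0,"ay": 0,"az": -0.07,"hand": 5},
  {"x": 0.055,"y": 0,"z": 0.95,"ax": 0,"ay": 0,"az": -0.07,"hand": 5},
])

```text
clock: 18.8
eef_pos: [536.7, 273.7, 150.7]
tcp_rot: [-3.141, 0.0, 1.687]
contact_force: [0.2, -0.4, -3.1]
opening: 0.113
grasp_force: 107.9
```

```bash
cat >> h.py <<'E'
def st():
    s=monitor.sense(); c,sn=np.cos(np.radians(YAW)),np.sin(np.radians(YAW)); M=np.array([[c,sn],[-sn,c]])
    f=s["contact_force"]; print("cell xy",(M@(s["eef_pos"][:2]-CELL)).round(1),"lid z %.1f"%(s["eef_pos"][2]-39.5-85),"F cell",(M@f[:2]).round(1),"Fz %.1f"%f[2],"T",s["wrist_torque"].round(2),"psi %.2f"%(np.degrees(s["tcp_rot"][2])-90),"rp",s["tcp_rot"][:2].round(4),"t",s["clock"])
E
python3 -c "
from h import *
st()"
```

```text
cell xy [-16.    0.5] lid z 26.2 F cell [ 0.1 -0.4] Fz -3.1 T [ 0.02  0.02 -0.  ] psi 6.67 rp [-3.141e+00  1.000e-04] t 18.8
```

Call:
drive_tool([
  {"x": 0,"y": 0,"z": 0.06,"ax": 0,"ay": 0,"az": 0,"hand": 5},
  {"x": 0,"y": 0,"z": 0.12,"ax": 0,"ay": 0,"az": 0,"hand": 5},
  {"x": 0,"y": 0,"z": 0.18,"ax": 0,"ay": 0,"az": 0,"hand": 5},
  {"x": 0,"y": 0,"z": 0.22,"ax": 0,"ay": 0,"az": 0,"hand": 5},
  {"x": 0,"y": 0,"z": 0.22,"ax": 0,"ay": 0,"az": 0,"hand": 5},
])

```text
clock: 19.3
eef_pos: [536.5, 273.6, 139.7]
tcp_rot: [-3.141, 0.0, 1.687]
contact_force: [0.3, 0.8, -2.0]
opening: 0.114
grasp_force: 107.9
```

```bash
python3 -c "
from h import *
st()"
```

```text
cell xy [-16.3   0.5] lid z 15.2 F cell [0.3 0.7] Fz -2.0 T [-0.04  0.01  0.01] psi 6.68 rp [-3.1409e+00  1.0000e-04] t 19.3
```

Call:
drive_tool([
  {"x": 0,"y": 0,"z": 0.03,"ax": 0,"ay": 0,"az": 0,"hand": 5},
  {"x": 0,"y": 0,"z": 0.06,"ax": 0,"ay": 0,"az": 0,"hand": 5},
  {"x": 0,"y": 0,"z": 0.06,"ax": 0,"ay": 0,"az": 0,"hand": 5},
])

```text
clock: 19.6
eef_pos: [536.6, 273.7, 136.8]
tcp_rot: [-3.141, -0.0, 1.687]
contact_force: [0.3, 0.6, -1.9]
opening: 0.112
grasp_force: 108.0
```

```bash
python3 -c "
from h import *
st()"
```

```text
cell xy [-16.1   0.5] lid z 12.3 F cell [0.3 0.5] Fz -1.9 T [-0.02  0.03  0.04] psi 6.68 rp [-3.1412 -0.    ] t 19.6
```

Call:
drive_tool([
  {"x": 0,"y": 0,"z": 0.02,"ax": 0,"ay": 0,"az": 0,"hand": 5},
  {"x": 0,"y": 0,"z": 0.03,"ax": 0,"ay": 0,"az": 0,"hand": 5},
  {"x": 0,"y": 0,"z": 0.03,"ax": 0,"ay": 0,"az": 0,"hand": 5},
])

```text
clock: 19.9
eef_pos: [536.7, 273.8, 135.7]
tcp_rot: [-3.142, -0.0, 1.687]
contact_force: [-1.9, 0.5, -1.2]
opening: 0.11
grasp_force: 108.2
```

```bash
python3 -c "
from h import *
st()"
```

```text
cell xy [-16.    0.6] lid z 11.2 F cell [-1.8  0.8] Fz -1.2 T [-0.05  0.06 -0.04] psi 6.68 rp [-3.1416e+00 -2.0000e-04] t 19.9
```

Call:
drive_tool([
  {"x": 0,"y": 0,"z": 0.02,"ax": 0,"ay": 0,"az": 0,"hand": 5},
  {"x": 0,"y": 0,"z": 0.02,"ax": 0,"ay": 0,"az": 0,"hand": 5},
])

```text
clock: 20.1
eef_pos: [536.7, 273.8, 134.7]
tcp_rot: [3.142, -0.0, 1.687]
contact_force: [-1.7, 0.0, 0.9]
opening: 0.112
grasp_force: 108.4
```

```bash
python3 -c "
from h import *
st()"
```

```text
cell xy [-16.    0.6] lid z 10.2 F cell [-1.7  0.2] Fz 0.9 T [-0.    0.04 -0.01] psi 6.68 rp [ 3.1416e+00 -3.0000e-04] t 20.1
```

The lid now rests on the pin's top, 16 mm short of home (Fz changed by +3.5 N). I'll slide it back.

Call:
drive_tool([
  {"x": 0,"y": 0.05,"z": 0,"ax": 0,"ay": 0,"az": 0,"hand": 5},
  {"x": 0,"y": 0.1,"z": 0,"ax": 0,"ay": 0,"az": 0,"hand": 5},
  {"x": 0,"y": 0.15,"z": 0,"ax": 0,"ay": 0,"az": 0,"hand": 5},
  {"x": 0,"y": 0.2,"z": 0,"ax": 0,"ay": 0,"az": 0,"hand": 5},
  {"x": 0,"y": 0.2,"z": 0,"ax": 0,"ay": 0,"az": 0,"hand": 5},
])

```text
clock: 20.6
eef_pos: [547.5, 275.1, 134.5]
tcp_rot: [3.141, -0.0, 1.687]
contact_force: [1.7, 0.6, -2.2]
opening: 0.111
grasp_force: 108.1
```

```bash
python3 -c "
from h import *
st()"
```

```text
cell xy [-5.2  0.7] lid z 10.0 F cell [1.7 0.4] Fz -2.2 T [ 0.08 -0.35  0.05] psi 6.68 rp [ 3.1406e+00 -3.0000e-04] t 20.6
```

Call:
drive_tool([
  {"x": 0,"y": 0.03,"z": 0,"ax": 0,"ay": 0,"az": 0,"hand": 5},
  {"x": 0,"y": 0.06,"z": 0,"ax": 0,"ay": 0,"az": 0,"hand": 5},
  {"x": 0,"y": 0.06,"z": 0,"ax": 0,"ay": 0,"az": 0,"hand": 5},
])

```text
clock: 20.9
eef_pos: [549.5, 275.2, 134.2]
tcp_rot: [-3.141, 0.0, 1.687]
contact_force: [1.0, 0.2, -2.8]
opening: 0.114
grasp_force: 108.0
```

```bash
python3 -c "
from h import *
st()"
```

```text
cell xy [-3.1  0.5] lid z 9.7 F cell [1.  0.1] Fz -2.8 T [ 0.07 -0.11  0.01] psi 6.68 rp [-3.1409e+00  1.0000e-04] t 20.9
```

Call:
drive_tool([
  {"x": 0,"y": 0.04,"z": 0,"ax": 0,"ay": 0,"az": 0,"hand": 5},
  {"x": 0,"y": 0.04,"z": 0.02,"ax": 0,"ay": 0,"az": 0,"hand": 5},
  {"x": 0,"y": 0.04,"z": 0.05,"ax": 0,"ay": 0,"az": 0,"hand": 5},
  {"x": 0,"y": 0.04,"z": 0.05,"ax": 0,"ay": 0,"az": 0,"hand": 5},
])

```text
clock: 21.3
eef_pos: [551.3, 275.4, 131.6]
tcp_rot: [-3.141, 0.0, 1.687]
contact_force: [0.5, -0.6, -2.3]
opening: 0.114
grasp_force: 108.0
```

```bash
python3 -c "
from h import *
st()"
```

```text
cell xy [-1.4  0.5] lid z 7.1 F cell [ 0.4 -0.6] Fz -2.3 T [-0.02  0.08 -0.05] psi 6.68 rp [-3.1408e+00  1.0000e-04] t 21.3
```

The lid has dropped below the pin's top with no resistance, so the pin is in the hole. I'll lower it onto the seal.

Call:
drive_tool([
  {"x": 0,"y": 0,"z": 0.03,"ax": 0,"ay": 0,"az": 0,"hand": 5},
  {"x": 0,"y": 0,"z": 0.06,"ax": 0,"ay": 0,"az": 0,"hand": 5},
  {"x": 0,"y": 0,"z": 0.06,"ax": 0,"ay": 0,"az": 0,"hand": 5},
])

```text
clock: 21.6
eef_pos: [551.5, 275.5, 128.8]
tcp_rot: [-3.141, -0.0, 1.687]
contact_force: [-0.1, -0.1, -2.9]
opening: 0.113
grasp_force: 108.1
```

```bash
python3 -c "
from h import *
st()"
```

```text
cell xy [-1.1  0.6] lid z 4.3 F cell [-0.1 -0.1] Fz -2.9 T [-0.02  0.08  0.01] psi 6.68 rp [-3.1413e+00 -1.0000e-04] t 21.6
```

Call:
drive_tool([
  {"x": 0,"y": 0,"z": 0.02,"ax": 0,"ay": 0,"az": 0,"hand": 5},
  {"x": 0,"y": 0,"z": 0.05,"ax": 0,"ay": 0,"az": 0,"hand": 5},
  {"x": 0,"y": 0,"z": 0.05,"ax": 0,"ay": 0,"az": 0,"hand": 5},
])

```text
clock: 21.9
eef_pos: [551.6, 275.5, 126.8]
tcp_rot: [3.142, -0.0, 1.687]
contact_force: [-2.2, -0.5, 4.8]
opening: 0.112
grasp_force: 109.0
```

```bash
python3 -c "
from h import *
st()"
```

```text
cell xy [-1.   0.6] lid z 2.3 F cell [-2.3 -0.2] Fz 4.8 T [-0.15  0.37 -0.07] psi 6.68 rp [ 3.1415e+00 -2.0000e-04] t 21.9
```

Call:
drive_tool([
  {"x": 0,"y": 0,"z": 0.02,"ax": 0,"ay": 0,"az": 0,"hand": 5},
  {"x": 0,"y": 0,"z": 0.04,"ax": 0,"ay": 0,"az": 0,"hand": 5},
  {"x": 0,"y": 0,"z": 0.04,"ax": 0,"ay": 0,"az": 0,"hand": 5},
])

```text
clock: 22.2
eef_pos: [551.7, 275.5, 125.2]
tcp_rot: [3.141, -0.0, 1.687]
contact_force: [-2.9, -1.9, 7.8]
opening: 0.114
grasp_force: 109.5
```

```bash
python3 -c "
from h import *
st()"
```

```text
cell xy [-0.9  0.7] lid z 0.7 F cell [-3.1 -1.6] Fz 7.8 T [-0.28  0.59  0.01] psi 6.68 rp [ 3.1413e+00 -3.0000e-04] t 22.2
```

Call:
drive_tool([
  {"x": 0,"y": 0,"z": 0.02,"ax": 0,"ay": 0,"az": 0,"hand": 5},
  {"x": 0,"y": 0,"z": 0.04,"ax": 0,"ay": 0,"az": 0,"hand": 5},
  {"x": 0,"y": 0,"z": 0.04,"ax": 0,"ay": 0,"az": 0,"hand": 5},
])

```text
clock: 22.5
eef_pos: [551.7, 275.6, 124.7]
tcp_rot: [3.141, -0.0, 1.687]
contact_force: [-7.5, -3.7, 21.0]
opening: 0.111
grasp_force: 111.2
```

```bash
python3 -c "
from h import *
st()"
```

```text
cell xy [-0.9  0.7] lid z 0.2 F cell [-7.9 -2.8] Fz 21.0 T [-0.62  1.24 -0.  ] psi 6.68 rp [ 3.1411e+00 -3.0000e-04] t 22.5
```

The lid has hit metal: only 0.5 mm of a 2 mm step was taken up, Fz is 21 N and the lid height reads 0.2 mm. I'll relieve the sideways force slightly and confirm.

Call:
drive_tool([
  {"x": -0.01,"y": -0.02,"z": 0.01,"ax": 0,"ay": 0,"az": 0,"hand": 5},
  {"x": -0.01,"y": -0.02,"z": 0.01,"ax": 0,"ay": 0,"az": 0,"hand": 5},
  {"x": -0.01,"y": -0.02,"z": 0.01,"ax": 0,"ay": 0,"az": 0,"hand": 5},
])

```text
clock: 22.8
eef_pos: [551.7, 275.6, 124.6]
tcp_rot: [3.139, -0.001, 1.687]
contact_force: [-5.7, -2.8, 20.7]
opening: 0.111
grasp_force: 111.2
```

```bash
python3 -c "
from h import *
st()
s=shot('side'); t=shot('top'); cv2.imwrite('pics/s9.png',s); cv2.imwrite('pics/t9.png',t)
a=cv2.imread('pics/side0.png'); b=cv2.imread('pics/top0.png')
for n,i,j,(x,y,w,h) in (('tin',s,a,(225,235,32,32)),('vial',s,a,(343,205,14,24)),('bottle',s,a,(370,195,35,75)),('yellow',s,a,(335,240,30,40)),('tin top',t,b,(250,275,35,32)),('bottle top',t,b,(335,105,40,65))):
    d=cv2.absdiff(i,j).max(2)[y:y+h,x:x+w]; print(n,(d>40).mean().round(3))
g=cv2.cvtColor(s,cv2.COLOR_BGR2GRAY)[160:205,265:310]
print(g[8:26:2,8:36:2])
"
```

```text
cell xy [-0.9  0.7] lid z 0.1 F cell [-6.  -2.1] Fz 20.7 T [-0.34  0.93  0.02] psi 6.68 rp [ 3.1388e+00 -1.4000e-03] t 22.8
tin 0.0
vial 0.104
bottle 0.014
yellow 0.0
tin top 0.0
bottle top 0.005
[[183 184 137  89  91 186 192 188 193 192 194 194 191 214]
 [185 192 159  87  88 178 195 190 185 181 189 186 193 192]
 [193 200 160  91  89 177 171 166 188 190 185 180 142 160]
 [194 194 182  94  95 157 169 167 151 143 140 127 133 130]
 [191 192 198 185 178 138 156 125 122 114 116 115 128 129]
 [181 174 131 150 129  88  90  91 111 119 125 118 115 121]
 [150 117 115 115 118  91  92  92 121 119 116 128 122 117]
 [117 117 116 115 118 110 118 127 117 118 117 118 116  66]
 [116 116 116 116 113 116 125 114 118 106  67  79 103  94]]
```

```bash
python3 -c "
from h import *
t=cv2.imread('pics/t9.png'); b=cv2.imread('pics/top0.png'); s=cv2.imread('pics/s9.png'); a=cv2.imread('pics/side0.png')
for n,i,x,y,w,h in (('t9',t,255,140,30,25),('t0',b,255,140,30,25),('s9',s,338,200,24,30),('s0',a,338,200,24,30)):
    H=cv2.cvtColor(i,cv2.COLOR_BGR2HSV)[y:y+h,x:x+w]; m=(H[...,0]>105)&(H[...,0]<130)&(H[...,1]>100); ys,xs=np.nonzero(m); print(n,len(xs),xs.mean()+x,ys.mean()+y)
"
```

```text
t9 38 268.9736842105263 150.31578947368422
t0 39 269.05128205128204 150.28205128205127
s9 18 350.0 212.66666666666666
s0 18 350.0 212.66666666666666
```

The vial, tin, bottle and yellow basket have not moved, the lid is pressed onto the metal and the handle is still gripped. I'm handing in.

```bash
python3 -c "
from h import *
st(); print(r.sign_off())"
```

```text
cell xy [-0.9  0.7] lid z 0.1 F cell [-5.5 -0.5] Fz 20.6 T [-0.35  0.94  0.05] psi 6.68 rp [ 3.1389e+00 -1.3000e-03] t 22.9
the job is handed in; nothing more can be done
None
```

The job is handed in at 22.9 s, no verdict shown: basket hung upright on the hook (about 5 mm behind the seat point by camera) and released, lid slid over the pin and held down by the handle on the metal at about 21 N, tin, vial and wash bottle unmoved.

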